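Make up two repair kits

ROBOT

A 6-joint arm with a two-finger parallel gripper is mounted at the origin on a cart in front of the work surface, level with it; the furniture and walls round the work are solid. World frame = base frame: x ahead of the robot, y to its left, z up, the work surface at z = 0. Lengths are in m, angles in rad, forces in N, time in s.
With the tool pointing down it reaches from about 0.35 to 0.85 m from the base axis. Payload 8.1 kg.
Tool frame: the origin (TCP) lies at the centre of the arm's flange, where the gripper is bolted on; the fingertips stand 186 mm ahead of it and the grasp point (between the pads) lies 167 mm ahead of it (robot.grasp_offset is the distance from the TCP to the grasp point, in m); z points along the fingers, y is the line along which they close (so a half turn about z gives the same grasp; the last joint's range is limited). The gripper opens to 93 mm and grips with 3 to 60 N. Pads are 15 mm wide; open, the fingers measure 128 mm over their backs; the gripper's body (75 mm by 188 mm) begins 65 mm behind the grasp point.
Start: joints at [-1.26, 0.13, 1.488, -0, 1.523, -0.085], TCP at [0.231, -0.554, 0.405] pointing down, gripper open.
Joint ranges: [-2.96, 2.96], [-0.89, 2.26], [0.02, 2.5], [-1.34, 4.48], [0, 2.73], [-2.66, 2.66]. Speed limits (rad/s): [2.39, 2.39, 2.79, 3.14, 3.14, 3.14].

INTERFACE

Orientations are given as a rotation vector (axis times angle).
In Python, from plant import robot gives the robot as it stands.
- The arm moves only by the tool drive_tool, never from a script. Its argument "moves" is one flat list of numbers, 7 for each row, row after row: the finger opening in mm, from 0 to 93, then the shift along the tool's x, y, z in mm, then the turn, a rotation vector about the tool's x, y, z in degrees. A call has 1 to 8 rows; each row shifts and turns the commanded pose from where the row before left it, along the tool's axes as they then stand; what a row does not reach is not made up. A row lasts 1/10 s, in which the tool goes at most 50 mm and 8.59 degrees, less where a joint would pass 70% of its speed; a pose out of reach is approached as far as the arm can. A call is refused whole if a number of a shift passes 50 or a number of a turn 8.59, either way. A call with a gripper value outside its range is refused whole. The fingers move at their own pace and stop on an object; "grip_force" is the grip in N (left out, the last holds). Time passes only in rows, so rows that do not move let the fingers close. It gives the time, the measured TCP pose, the force, the opening and the grip force at its end, in the units of the state.
- robot.read_state(): the state, without advancing time (a new reading comes with each control period).
- robot.read_camera(name): name is "scene" or "top" or "wrist"; returns a dict with "color" (420x560x3 uint8, red, green, blue), "depth" (420x560 float32, m along the optical axis (not along the pixel's ray), 0 where there is no reading), "mtx" (3x3 intrinsics, pixels), "dist_coeffs" ([k1, k2, p1, p2, k3] as OpenCV has them; the pictures are not rectified), "R" (3x3) and "t" (3): a world point X has camera coordinates R X + t. Camera axes: x right, y down, z forward; pixel columns grow to the right and rows downward; lengths in m; the calibration is good to about 2 mm. A picture is of the moment at which its call begins.
- robot.close_job(): hands the job in; it is judged then, once.
The state is a dict: "t": time; "q": joint angles; "dq": joint speeds; "joint_torque": joint torques, N m; "tool_pos": TCP position; "orientation": TCP orientation; "force": force on the tool from outside, world axes, zero at the start; "wrist_torque": the same for the moment, N m; "opening": finger opening in m; "gripper_force": force on a finger pad.
Only numpy, scipy, OpenCV 4.12 (cv2) and the standard library are available. Lean on these libraries where they do the work, as an engineer would, in place of code of your own. Each camera call takes 0.05 s, during which the arm holds its last target. There are 200 camera calls.

TASK

Make up the two repair kits on their kit boards. The larger board, with three places, gets the tape measure in its longer fenced place, the short thick pale block in its shorter fenced place and one dowel on its V-rest; the smaller board, with two places, gets the long dark bar in its fenced place and the other dowel on its V-rest. Lay each thing flat, square and centred in its place, and leave the flat pale block where it lies.

Things in the scene. Friction and masses are not known exactly. Their poses are not given: they have to be found in the camera images.
- three_place_board: larger kit board, fixed, 170 x 228 mm (x, y), 22 thick, pale plywood with dark fittings; origin at the centre of its underside, z up. Places (mm, board frame): dowel V-rest x -47, y 0; tape measure x +40, y +45 (inside 59 x 122); short block x +40, y -66 (inside 62 x 82). Places lie lengthwise along y; fences 8 high at their corners only, long sides open 50 in the middle.
- two_place_board: smaller kit board, fixed, 150 x 168 mm (x, y), 22 thick, same make as the larger; origin at the centre of its underside, z up. Places (mm, board frame): dowel V-rest x -45, y 0; dark bar x +37, y 0 (inside 50 x 142). Places lie lengthwise along y; fences 8 high at the corners only, long sides open 70 in the middle.
- tape_measure: yellow pocket tape measure standing upright, 37 x 100 x 68 mm (x, y, z), 0.24 kg. Origin: centre of the underside of that outline, which belongs at the centre of the place, either way round. The 36 mm wide body reaches from y -21 to +49 mm, 64 high; a thin tongue fills y -50 to -21. Grip across x at about y +10 mm.
- short_block: short thick pale wooden block, 40 x 60 x 30 mm (x, y, z), 50 g, origin at the centre of its underside. Grip across x. It lies among the loose stock in the front and middle of the bench; the similar block at the back right, beside the bar clamp, is not part of the job.
- dark_bar: long dark brown wooden bar, 28 x 120 x 20 mm (x, y, z), 47 g, origin at the centre of its underside. Grip across x.
- flat_block: flat pale wooden block, longer and thinner than the short block: 38 x 95 x 18 mm (x, y, z), origin at the centre of its underside. It belongs to neither kit and stays where it is.
- dowel_1_center (a point): beech dowel, pale round rod, 12 x 100 mm, lying (not the rods at the right edge of the bench); the point is its middle, on the axis, y along the rod, x and z turn as it rolls. Either fits either kit. A V-rest is two dark V blocks 30 mm either side of the place's centre along board y (50 mm gap for fingers), tops 22 mm over the board; seated, the rod's axis is 38.5 mm above the board's underside, along board y.
- dowel_2_center (a point): beech dowel, pale round rod, 12 x 100 mm, lying (not the rods at the right edge of the bench); the point is its middle, on the axis, y along the rod, x and z turn as it rolls. Either fits either kit. A V-rest is two dark V blocks 30 mm either side of the place's centre along board y (50 mm gap for fingers), tops 22 mm over the board; seated, the rod's axis is 38.5 mm above the board's underside, along board y.
Not all that is in view belongs to the job. Leave any red or turquoise look-alike of the part that bears dowel_1_center alone.

How it is judged:
By the outcome, as a careful person would: the job done as asked, in the order asked, and still so for the second after the job is handed in, with the robot touching nothing.
It also fails if it takes over 141 s, if anything falls off the work surface, if the arm or the gripper's body presses on something with over 40 N, if the wrist force passes 120 N, or if a joint passes its speed limit or range.

## Working session

There is one attempt and no reset: what is moved stays moved. The work goes in short steps, Python scripts to look and compute and a tool call to move; the robot and the scene stay as the last step left them, time stands still between calls to the robot, and variables do not carry over. Pictures are saved under pics/ and viewed, at most 17 in all, crops included, and the job is handed in when it is done.

Besides the shell and the picture viewer there is one more tool, called after "Emit:" by a JSON object that holds its "api" and its "payload", one argument or row to a line. drive_tool: Moves the arm, as the interface text tells. Its arguments: {"type":"object","properties":{"moves":{"type":"array","items":{"type":"number"}},"grip_force":{"type":"number"}},"required":["moves"]}

```bash
ls; mkdir -p pics; python3 - <<'E'
from plant import robot
import numpy as np,cv2
s=robot.read_state();print({k:np.round(v,3).tolist() for k,v in s.items()})
for n in("top","scene"):
    c=robot.read_camera(n);cv2.imwrite(f"pics/{n}0.png",cv2.resize(c["color"][:,:,::-1],(800,600),interpolation=cv2.INTER_CUBIC))
    np.savez(f"pics/{n}0.npz",**c);print(n,c["mtx"],c["dist_coeffs"],c["R"],c["t"])
E
```

```text
pics
{'t': 0.0, 'q': [-1.26, 0.131, 1.489, -0.0, 1.523, -0.085], 'dq': [0.001, -0.001, 0.001, 0.0, -0.002, -0.0], 'joint_torque': [-0.001, -55.985, -49.175, 0.077, 0.036, -0.0], 'tool_pos': [0.231, -0.553, 0.404], 'orientation': [-3.078, -0.617, 0.0], 'force': [0.232, -1.085, 0.129], 'wrist_torque': [0.063, -0.052, -0.023], 'gripper_force': 0.0, 'opening': 0.093}
top [[435.00484076   0.         278.97851009]
 [  0.         435.00484076 209.80765592]
 [  0.           0.           1.        ]] [0.02553705 0.         0.         0.         0.        ] [[ 0.0249038  -0.9996581  -0.00796808]
 [-0.9959549  -0.02412162 -0.0865563 ]
 [ 0.0863345   0.01009143 -0.9962151 ]] [-0.10686024  0.55910985  1.44223766]
scene [[454.35377037   0.         275.52191001]
 [  0.         454.35377037 216.52435282]
 [  0.           0.           1.        ]] [0.0440218 0.        0.        0.        0.       ] [[ 0.68727382 -0.72637247 -0.0061431 ]
 [-0.38715898 -0.35913744 -0.84919269]
 [ 0.61462397  0.58600626 -0.52804738]] [-0.44296889  0.22533343  0.88901467]
```

View pics/top0.png

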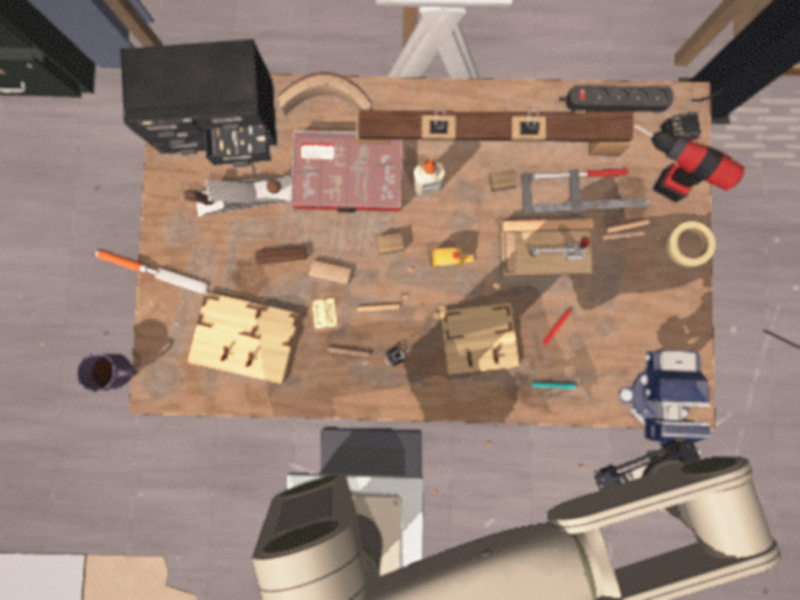

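View pics/scene0.png

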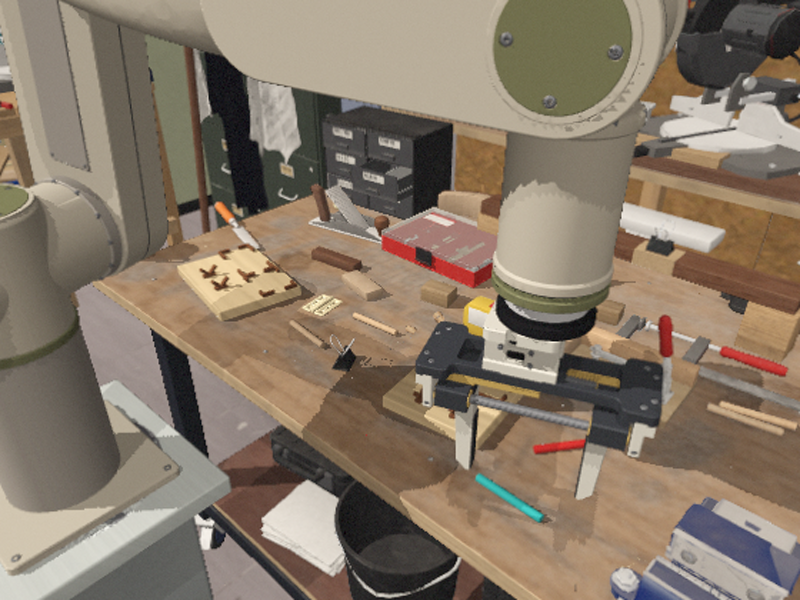

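Top view (800x600): the larger board is at (244,338), the smaller at (481,340), the dark bar at (282,254), the flat block at (330,271) and the tape at (452,257).
- **Short block:** (390,242) or (503,180). The second is back right by the clamp, so it is out.
- **Dowels:** (380,307), (350,350), red (557,326), turquoise (553,385) and the rods at (627,230). I choose the first two.

Next I measure these from the depth image.

```bash
cat > h.py <<'E'
import numpy as np,cv2
from plant import robot
def cloud(c):
    h,w=c["depth"].shape;u,v=np.meshgrid(np.arange(w,dtype=np.float32),np.arange(h,dtype=np.float32))
    p=cv2.undistortPoints(np.stack([u,v],-1).reshape(-1,1,2),c["mtx"],c["dist_coeffs"]).reshape(h,w,2)
    d=c["depth"];P=np.dstack([p*d[...,None],d])
    X=(P-c["t"])@c["R"]; X[d==0]=np.nan
    return X
def rect(pts):
    (cx,cy),(a,b),_=r=cv2.minAreaRect((pts*1000).astype(np.float32))
    bx=cv2.boxPoints(r);e=[bx[1]-bx[0],bx[2]-bx[1]];l=max(e,key=np.linalg.norm)
    # yaw of object y axis (long side) relative to world y, deg in (-90,90]
    yaw=np.degrees(np.arctan2(-l[0],l[1]));yaw=(yaw+90)%180-90
    return np.round([cx,cy,min(a,b),max(a,b),yaw],1)
E
python3 - <<'E'
from h import *
c=dict(np.load("pics/top0.npz"));X=cloud(c);im=c["color"]
# table level
for n,(u,v) in dict(bar=(282,254),flat=(330,271),short=(390,242),tape=(452,257),d1=(380,307),d2=(350,350),B3=(244,338),B2=(481,340)).items():
    u=int(u*.7);v=int(v*.7);k=12 if n[0]!='d' else 20
    if n[0]=='B':k=50
    W=X[v-k:v+k+1,u-(34 if n[0]!='B' else 60):u+(35 if n[0]!='B' else 61)]
    zt=0.003 if n[0]=='d' else 0.009
    m=(W[...,2]>zt).astype(np.uint8)
    nl,L,st,cen=cv2.connectedComponentsWithStats(m,connectivity=4)
    for i in range(1,nl):
        if st[i,4]<25: continue
        p=W[L==i];print(n,st[i,4],rect(p[:,:2]),'z med/max',np.round([np.median(p[:,2]),np.percentile(p[:,2],98)],4))
t=X[int(300*.7),int(420*.7)];print('table',t)
cv2.imwrite("pics/crop0.png",cv2.resize(im[145:285,125:380,::-1],(800,440),interpolation=cv2.INTER_CUBIC))
E
```

```text
bar 300 [663.9 194.1  29.7 120.2   6.7] z med/max [0.0188 0.0259]
bar 100 [639.7  97.5  25.   51.8  -2.4] z med/max [0.0174 0.0238]
flat 87 [660.9 163.6  16.5  58.9   3.7] z med/max [0.0189 0.0262]
flat 313 [626.4  75.6  38.2  95.9 -11.8] z med/max [0.017  0.0237]
short 220 [697.6 -66.7  41.2  59.5  10.8] z med/max [0.0285 0.0348]
short 50 [ 667.3 -174.3   18.2   23.9  -88.7] z med/max [0.0577 0.0655]
tape 270 [ 663.9 -200.4   37.    69.3    4.9] z med/max [0.0607 0.0698]
d1 47 [606.4  49.3  14.2  38.5   0. ] z med/max [0.0162 0.024 ]
d1 107 [546.  -40.5  16.9  99.2   2.3] z med/max [0.0104 0.0171]
d2 116 [437.9  26.8  24.   98.9 -11.6] z med/max [0.0095 0.016 ]
d2 86 [429.2 -83.2  29.2  41.6 -64.3] z med/max [0.0147 0.0347]
B3 126 [623.8  99.2  31.5  49.    1.8] z med/max [0.0172 0.0237]
B3 116 [604.3 449.   23.1  77.5 -18.2] z med/max [0.0116 0.0182]
B3 3462 [479.1 287.2 188.2 264.1 -11.7] z med/max [0.0214 0.0335]
B2 207 [ 640.  -414.4   17.5  149.8    1.6] z med/max [0.0149 0.0462]
B2 2325 [ 483.3 -275.6  163.5  186.3    8.1] z med/max [0.0214 0.0347]
B2 33 [ 507.2 -466.6   10.6   46.3   51.5] z med/max [0.0112 0.0155]
B2 35 [426.7 -94.7  16.8  33.5 -88.5] z med/max [0.0168 0.0412]
B2 27 [ 373.5 -429.5   10.    33.8    1.4] z med/max [0.0117 0.0151]
table [ 0.56428394 -0.14431144 -0.00080206]
```

View pics/crop0.png

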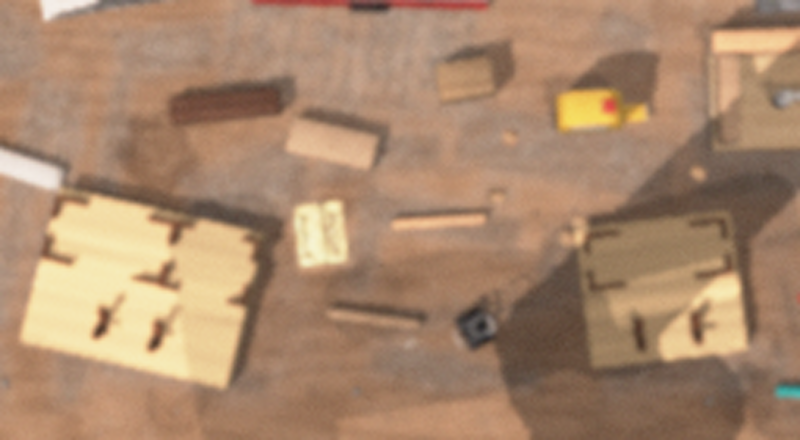

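Crop: the bar is at (228,104), the flat block at (335,140), the short block (thick, 41x60, top at 0.03) at (466,78) and the yellow tape at (600,110) with its tongue to the right (-y). The dowels are at (440,219) and (377,315). These sizes match the descriptions. Now a move planner and hover over the tape.

```bash
cat >> h.py <<'E'
from scipy.spatial.transform import Rotation as Ro
def plan(legs,op,start=None,step=42,dstep=7.5):
    """legs: (x,y,z of grasp point mm, yaw of object deg[,opening]); prints rows in tool axes"""
    s=robot.read_state();
    p=np.array(s["tool_pos"])*1000;R=Ro.from_rotvec(s["orientation"])
    if start is not None:
        p=np.array([start[0],start[1],start[2]+167]);a=np.radians(90+start[3]);R=Ro.from_matrix(np.array([[np.cos(a),np.sin(a),0],[np.sin(a),-np.cos(a),0],[0,0,-1]]))
    for L in legs:
        x,y,z,yaw=L[:4];o=L[4] if len(L)>4 else op
        a=np.radians(90+yaw);Rt=Ro.from_matrix(np.array([[np.cos(a),np.sin(a),0],[np.sin(a),-np.cos(a),0],[0,0,-1]]))
        pt=np.array([x,y,z+167.])
        st=L[5] if len(L)>5 else step
        w=(R.inv()*Rt).as_rotvec(degrees=True);n=int(max(1,np.ceil(np.linalg.norm(pt-p)/st),np.ceil(np.linalg.norm(w)/dstep)))
        for i in range(n):
            k=n-i;w=np.round((R.inv()*Rt).as_rotvec(degrees=True)/k,1);d=np.round(R.inv().apply(pt-p)/k,1)
            print(",".join(f"{v:g}" for v in [o,*d,*w]));p=p+R.apply(d);R=R*Ro.from_rotvec(w,degrees=True)
        print("--")
def show():
    s=robot.read_state();R=Ro.from_rotvec(s["orientation"]).as_matrix();g=np.array(s["tool_pos"])+.167*R[:,2]
    print('t',round(s["t"],2),'grasp',np.round(g*1000,1),'yaw',np.round(np.degrees(np.arctan2(R[1,0],R[0,0]))-90,1),'tilt',np.round(R[:2,2],3),'op',round(s["opening"]*1000,1),'gf',s["gripper_force"],'F',np.round(s["force"],1))
E
python3 - <<'E'
from h import *
show();plan([(662,-204,190,5)],75)
E
```

```text
t 0.1 grasp [ 231.2 -553.1  236.8] yaw -67.3 tilt [-0.001  0.002] op 92.8 gf 0.0 F [-0.6  0.5  0.7]
75,38,-11.2,3.4,-0,-0,-5.2
75,38.9,-7.7,3.4,-0,-0,-5.2
75,39.4,-4.1,3.4,-0,-0,-5.2
75,39.6,-0.5,3.4,-0,-0,-5.2
75,39.5,3.1,3.4,-0,-0,-5.2
75,39.1,6.6,3.3,-0,-0,-5.1
75,38.3,10.1,3.4,-0,-0,-5.2
75,37.2,13.5,3.3,-0,-0,-5.1
75,35.9,16.8,3.4,-0,-0,-5.2
75,34.2,19.9,3.3,-0,-0,-5.1
75,32.3,22.9,3.4,-0,-0,-5.2
75,30.1,25.7,3.3,-0,-0,-5.1
75,27.7,28.3,3.4,-0,-0,-5.2
75,25,30.8,3.3,-0,-0.1,-5.1
--
```

Emit:
{"api": "drive_tool", "payload": {
  "moves": [75, 38, -11, 3, 0, 0, -5.2, 75, 39, -8, 3, 0, 0, -5.2, 75, 39, -4, 3, 0, 0, -5.2, 75, 40, -1, 3, 0, 0, -5.2, 75, 40, 3, 3, 0, 0, -5.2, 75, 39, 7, 3, 0, 0, -5.1, 75, 38, 10, 3, 0, 0, -5.2, 75, 37, 13, 3, 0, 0, -5.1]
}}

```text
t: 0.9
tool_pos: [0.478, -0.3522, 0.3801]
orientation: [-2.659, -1.671, 0.0]
force: [0.5, -0.3, 0.7]
opening: 0.0749
gripper_force: 0.0
```

Emit:
{"api": "drive_tool", "payload": {
  "moves": [75, 36, 17, 3, 0, 0, -5.2, 75, 34, 20, 3, 0, 0, -5.1, 75, 32, 23, 3, 0, 0, -5.2, 75, 30, 26, 3, 0, 0, -5.1, 75, 28, 28, 3, 0, 0, -5.2, 75, 25, 31, 3, 0, 0, -5.1, 75, 0, 0, 0, 0, 0, 0]
}}

```text
t: 1.6
tool_pos: [0.6645, -0.2002, 0.3606]
orientation: [-2.113, -2.322, -0.001]
force: [-0.3, -0.7, -0.4]
opening: 0.0753
gripper_force: 0.0
```

```bash
python3 - <<'E'
from h import *
show();c=robot.read_camera("wrist");cv2.imwrite("pics/w1.png",c["color"][:,:,::-1]);np.savez("pics/w1.npz",**c)
print(c["R"],c["t"],c["mtx"][0,0])
X=cloud(c);m=((X[...,2]>.03)&(X[...,2]<.075)).astype(np.uint8)
nl,L,st,cen=cv2.connectedComponentsWithStats(m,connectivity=4)
for i in range(1,nl):
    if st[i,4]>150:
        p=X[L==i];print(st[i],rect(p[:,:2]),np.percentile(p[:,2],[50,98]))
t=robot.read_camera("top");cv2.imwrite("pics/t1.png",t["color"][:,:,::-1]);np.savez("pics/top1.npz",**t)
E
```

```text
t 1.6 grasp [ 664.3 -199.8  193.6] yaw 5.4 tilt [-0.001  0.002] op 75.3 gf 0.0 F [-0.3 -0.7 -0.4]
[[ 9.95607797e-01  9.36206597e-02 -5.36199119e-04]
 [ 9.09928213e-02 -9.66282532e-01  2.40870039e-01]
 [ 2.20322921e-02 -2.39860879e-01 -9.70557230e-01]] [-0.64301374 -0.2715324   0.28367623] 362.27837143787684
[  439     0   121   105 10985] [835.4 -51.8  79.  108.9 -89.9] [0.04767639 0.04933247]
[ 472  134   61   84 2225] [ 8.313e+02 -1.548e+02  2.310e+01  6.600e+01 -4.000e-01] [0.05477234 0.07432243]
[ 265  165   47   85 3768] [ 666.5 -202.    37.2   68.6    6. ] [0.06285906 0.06759914]
[ 10 237  35  15 362] [ 431.3 -260.4   10.4   35.1  -82.8] [0.03842158 0.04337089]
[ 241  341  126   38 3581] [ 695.7 -357.2   42.1  119.4  -84.8] [0.04429135 0.04590545]
```

View pics/w1.png

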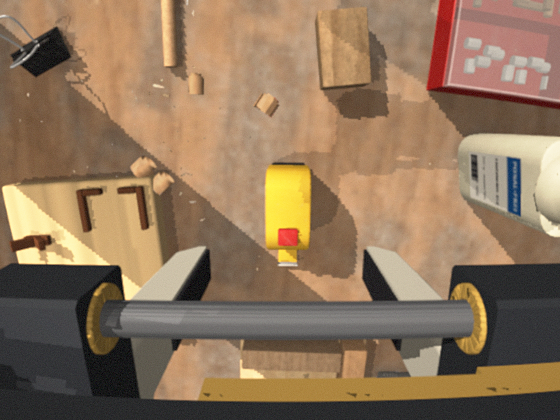

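The wrist view shows the tape at (288,210), its tongue at (287,258) and the smaller board at lower left. Depth gives 37x69 and a top at about 0.065, as it must be. Descend and grip.

```bash
python3 - <<'E'
from h import *
plan([(667,-206,90,6),(667,-206,30,6,75,30)],75)
E
```

```text
75,-1.1,1.5,34.8,-0,-0,-0.3
75,-1,1.5,34.8,-0.1,-0,-0.3
75,-1.1,1.5,34.9,-0,-0,-0.4
--
75,-0,-0,30,-0,-0,0
75,-0,-0,30,-0,-0,0
--
```

Emit:
{"api": "drive_tool", "payload": {
  "moves": [75, -1.1, 1.5, 35, 0, 0, -0.3, 75, -1, 1.5, 35, 0, 0, -0.3, 75, -1, 1.5, 35, 0, 0, -0.4, 75, 0, 0, 30, 0, 0, 0, 75, 0, 0, 30, 0, 0, 0, 75, 0, 0, 0, 0, 0, 0, 30, 0, 0, 0, 0, 0, 0, 30, 0, 0, 0, 0, 0, 0],
  "grip_force": 25
}}

```text
t: 2.5
tool_pos: [0.6675, -0.2078, 0.2005]
orientation: [2.101, 2.331, 0.002]
force: [-0.1, 0.3, -0.3]
opening: 0.0638
gripper_force: 0.0
```

Emit:
{"api": "drive_tool", "payload": {
  "moves": [30, 0, 0, 0, 0, 0, 0, 30, 0, 0, 0, 0, 0, 0, 30, 0, 0, 0, 0, 0, 0, 30, 0, 0, 0, 0, 0, 0, 30, 0, 0, 0, 0, 0, 0, 30, 0, 0, -10, 0, 0, 0, 30, 0, 0, -30, 0, 0, 0, 30, 0, 0, -40, 0, 0, 0]
}}

```text
t: 3.3
tool_pos: [0.6655, -0.2063, 0.2752]
orientation: [-2.098, -2.33, 0.004]
force: [-0.5, 0.8, -1.9]
opening: 0.0359
gripper_force: 25.0
```

```bash
python3 - <<'E'
from h import *
show();plan([(520,180,115,-12)],30)
E
```

```text
t 3.3 grasp [ 664.5 -205.9  108.2] yaw 6.0 tilt [-0.006  0.002] op 35.9 gf 24.99888043734245 F [-0.5  0.8 -1.9]
30,39.9,-10.4,-0.5,-0,-0,1.8
30,39.6,-11.7,-0.5,-0,-0,1.8
30,39.2,-12.9,-0.5,-0,-0,1.8
30,38.8,-14.2,-0.5,-0.1,-0,1.8
30,38.3,-15.4,-0.5,-0,-0,1.8
30,37.8,-16.6,-0.5,-0.1,-0,1.8
30,37.3,-17.7,-0.5,-0,-0,1.8
30,36.7,-18.9,-0.6,-0.1,-0,1.8
30,36.1,-20.1,-0.6,-0,-0.1,1.8
30,35.4,-21.1,-0.6,-0.1,-0,1.8
--
```

Emit:
{"api": "drive_tool", "payload": {
  "moves": [30, 40, -10, -4, 0, 0, 1.8, 30, 40, -12, -4, 0, 0, 1.8, 30, 40, -13, -4, 0, 0, 1.8, 30, 40, -14, -4, 0, 0, 1.8, 30, 40, -15, -4, 0, 0, 1.8, 30, 40, -17, -4, 0, 0, 1.8, 30, 40, -18, -4, 0, 0, 1.8, 30, 40, -19, -4, 0, 0, 1.8]
}}

```text
t: 4.1
tool_pos: [0.5498, 0.1161, 0.31]
orientation: [-2.38, -2.05, 0.0]
force: [0.4, 1.5, -2.8]
opening: 0.0359
gripper_force: 25.0
```

Emit:
{"api": "drive_tool", "payload": {
  "moves": [30, 39, -20, -4, 0, 0, 1.8, 30, 38, -21, -4, 0, 0, 1.8, 30, 20, -12, 0, 0, 0, 0, 30, 0, 0, 0, 0, 0, 0]
}}

```text
t: 4.5
tool_pos: [0.514, 0.2222, 0.318]
orientation: [-2.437, -1.981, -0.0]
force: [0.1, -1.1, -2.3]
opening: 0.036
gripper_force: 25.0
```

```bash
cat >> h.py <<'E'
def board(c,w,l,x0,y0,rad=190,yaw0=0):
    """fit outline of board (w x l mm) from its top plane z~22mm"""
    from scipy.optimize import least_squares
    X=cloud(c)*1000;m=((X[...,2]>16)&(X[...,2]<27)&(np.hypot(X[...,0]-x0,X[...,1]-y0)<rad)).astype(np.uint8)
    m=cv2.morphologyEx(m,cv2.MORPH_CLOSE,np.ones((9,9)));m=cv2.morphologyEx(m,cv2.MORPH_OPEN,np.ones((9,9)))
    nl,L,st,_=cv2.connectedComponentsWithStats(m,connectivity=4);i=1+st[1:,4].argmax()
    ct=max(cv2.findContours((L==i).astype(np.uint8),cv2.RETR_EXTERNAL,cv2.CHAIN_APPROX_NONE)[0],key=len)[:,0]
    H,W=m.shape;ct=ct[(ct[:,0]>3)&(ct[:,0]<W-4)&(ct[:,1]>3)&(ct[:,1]<H-4)]
    # project contour pixels on plane z=22
    p=cv2.undistortPoints(ct[:,None].astype(np.float32),c["mtx"],c["dist_coeffs"])[:,0]
    ray=np.c_[p,np.ones(len(p))]@c["R"];o=-c["R"].T@c["t"]*1000;P=(o+ray*((22-o[2])/ray[:,2])[:,None])[:,:2]
    def f(q):
        a=q[2];d=P-q[:2];x=np.abs(d@[np.cos(a),np.sin(a)])-w/2;y=np.abs(d@[-np.sin(a),np.cos(a)])-l/2
        return np.where((x>0)&(y>0),np.hypot(x,y),np.maximum(x,y))
    r=least_squares(f,[x0,y0,np.radians(yaw0)],loss='soft_l1',f_scale=1.5)
    print('board',np.round([r.x[0],r.x[1],np.degrees(r.x[2])],2),'res med/90',np.round(np.percentile(np.abs(f(r.x)),[50,90]),1),len(P));return r.x
def at(b,x,y):
    c,s=np.cos(b[2]),np.sin(b[2]);return np.round([b[0]+c*x-s*y,b[1]+s*x+c*y,np.degrees(b[2])],1)
E
python3 - <<'E'
from h import *
show();c=robot.read_camera("wrist");cv2.imwrite("pics/w2.png",c["color"][:,:,::-1]);np.savez("pics/w2.npz",**c)
board(c,170,228,479,287,yaw0=-12)
t=dict(np.load("pics/top1.npz"))
b=board(t,170,228,479,287,yaw0=-12);b2=board(t,150,168,483,-275,150,8)
print(at(b,40,45),at(b2,37,0))
E
```

```text
t 4.5 grasp [513.9 222.3 151. ] yaw -11.8 tilt [-0.     0.001] op 36.0 gf 24.99922029208392 F [ 0.1 -1.1 -2.3]
board [473.64 301.41 -11.21] res med/90 [ 1.9 48.6] 932
board [466.39 271.04 -11.37] res med/90 [2.3 4.3] 221
board [ 478.16 -284.34    6.97] res med/90 [ 2.6 40.5] 152
[514.5 307.3 -11.4] [ 514.9 -279.8    7. ]
```

View pics/w2.png

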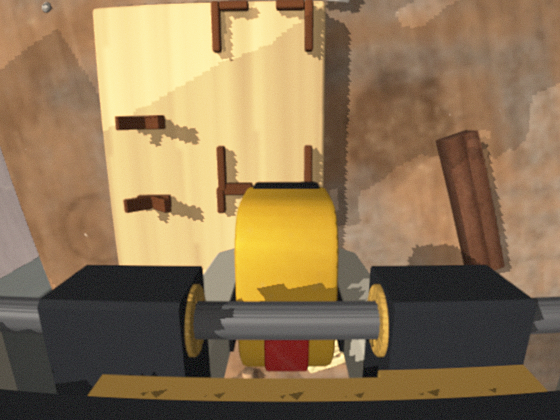

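The wrist view shows the larger board with its fences at (262,100) and V-blocks at (140,122) and (148,204), but the held tape hides its near end. I back off higher for a full view of the board.

Emit:
{"api": "drive_tool", "payload": {
  "moves": [30, -16, 9, -30, 0, 0, 0, 30, -16, 9, -30, 0, 0, 0, 30, -16, 6, -30, 0, 0, 0, 30, -16, 6, -20, 0, 0, 0, 30, 0, 0, 0, 0, 0, 0]
}}

```text
t: 5.05
tool_pos: [0.5327, 0.1478, 0.4317]
orientation: [2.442, 1.97, 0.008]
force: [0.5, -0.1, -1.5]
opening: 0.0359
gripper_force: 25.0
```

```bash
python3 - <<'E'
s=open('h.py').read()
s=s.replace("    # project contour","    occ=cv2.dilate(((X[...,2]>60)|np.isnan(X[...,2])).astype(np.uint8),np.ones((15,15)));ct=ct[occ[ct[:,1],ct[:,0]]==0]\n    # project contour").replace("loss='soft_l1',f_scale=1.5","loss='cauchy',f_scale=1.")
open('h.py','w').write(s)
E
python3 - <<'E'
from h import *
show();c=robot.read_camera("wrist");np.savez("pics/w3.npz",**c)
b=board(c,170,228,468,285,yaw0=-12)
im=c["color"][:,:,::-1].copy();cR,_=cv2.Rodrigues(c["R"])
def pj(x,y,z): 
    a=at(b,x,y);return cv2.projectPoints(np.array([[a[0],a[1],z]])/1000,cR,c["t"],c["mtx"],c["dist_coeffs"])[0].ravel().astype(int)
for (cx,cy,w,l,z) in [(0,0,170,228,22),(40,45,59,122,22),(40,-66,62,82,22),(-47,0,1,100,38)]:
    q=np.array([pj(cx+i*w/2,cy+j*l/2,z) for i,j in((-1,-1),(1,-1),(1,1),(-1,1))]);cv2.polylines(im,[q],True,(255,0,255),1)
cv2.imwrite("pics/w3.png",im);print(at(b,40,45),at(b,40,-66),at(b,-47,0))
E
```

```text
t 5.05 grasp [533.7 147.8 264.7] yaw -12.2 tilt [0.006 0.   ] op 35.9 gf 24.998412252170965 F [ 0.5 -0.1 -1.5]
board [468.68 273.03 -11.93] res med/90 [0.9 2. ] 164
[517.1 308.8 -11.9] [494.2 200.2 -11.9] [422.7 282.7 -11.9]
```

View pics/w3.png

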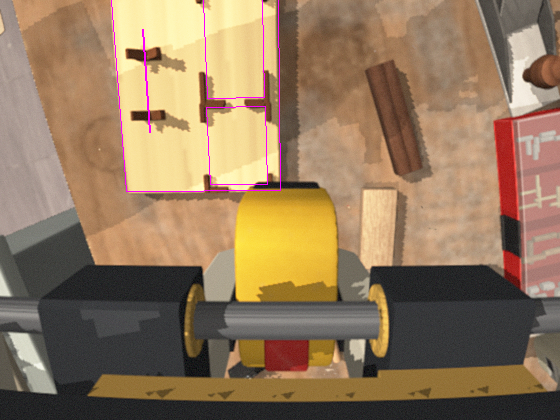

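The overlay matches the board outline, fences and V-blocks, with the board's near corner at (127,190). Now over the tape's place.

```bash
python3 - <<'E'
from h import *
show();plan([(519,318.5,100,-11.9),(519,318.5,60,-11.9,30,20)],30)
E
```

```text
t 5.1 grasp [532.6 148.8 262.3] yaw -12.2 tilt [0.003 0.   ] op 36.1 gf 24.99872696818784 F [ 0.4 -0.3 -2.3]
30,27.2,-8.2,27.1,0,-0,-0
30,27.2,-8.2,27.1,0,-0,-0.1
30,27.2,-8.1,27,0,-0,-0
30,27.1,-8.2,27.1,0.1,-0,-0.1
30,27.2,-8,27,0,-0,-0
30,27.1,-8.1,27.1,0.1,-0.1,-0.1
--
30,0,0,20,-0,0,0
30,0.1,0,20,-0,0,0
--
```

Emit:
{"api": "drive_tool", "payload": {
  "moves": [30, 27, -8, 27, 0, 0, 0, 30, 27, -8, 27, 0, 0, -0.1, 30, 27, -8, 27, 0, 0, 0, 30, 27, -8, 27, 0, 0, -0.1, 30, 27, -8, 27, 0, 0, 0, 30, 27, -8, 27, 0, 0, -0.1, 30, 0, 0, 0, 0, 0, 0]
}}

```text
t: 5.8
tool_pos: [0.5143, 0.3206, 0.2581]
orientation: [-2.431, -1.984, 0.016]
force: [-2.0, -1.1, -3.1]
opening: 0.0357
gripper_force: 25.0
```

```bash
python3 - <<'E'
from h import *
show();c=robot.read_camera("wrist");np.savez("pics/w4.npz",**c);cv2.imwrite("pics/w4.png",c["color"][:,:,::-1]);show();
X=cloud(c)*1000; m=((X[...,2]>80)&(X[...,2]<150)&(X[...,1]>250));m[:, :225]=0;m[:,345:]=0;m[:170]=0;m[290:]=0
p=X[m];print(rect(p[:,:2]/1000),p[:,2].max())
plan([(519,318.5,60,-11.9,30,20)],30)
E
```

```text
t 5.8 grasp [512.5 320.   91.1] yaw -11.6 tilt [-0.01  -0.004] op 35.7 gf 24.999221151228994 F [-2.  -1.1 -3.1]
t 5.85 grasp [514.1 318.9  93.6] yaw -11.6 tilt [-0.008 -0.004] op 35.6 gf 24.998996257781982 F [-0.5  0.2 -1.6]
[517.  342.9  33.5  54.7  79. ] 125.01401655639965
30,-0.1,2,16.8,-0.2,0.1,0.2
30,-0.1,1.9,16.7,-0.2,0.2,0.1
--
```

View pics/w4.png

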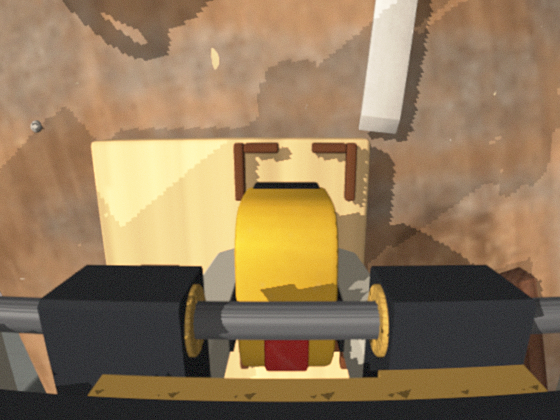

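The tape is over its place, between the far corner fences at (240,165) and (350,165). I check the board fit against the far edge, which is now visible, and plan again.

```bash
python3 - <<'E'
from h import *
c=dict(np.load("pics/w4.npz"));board(c,170,228,468.7,273,yaw0=-11.9)
show();plan([(519,318.5,62,-11.9,30,20)],30)
E
```

```text
board [468.34 270.95 -12.01] res med/90 [0.1 0.4] 93
t 5.85 grasp [514.1 318.9  93.6] yaw -11.6 tilt [-0.008 -0.004] op 35.6 gf 24.998996257781982 F [-0.5  0.2 -1.6]
30,-0.1,2,15.8,-0.2,0.1,0.2
30,-0.1,1.9,15.7,-0.2,0.2,0.1
--
```

Emit:
{"api": "drive_tool", "payload": {
  "moves": [30, -0.5, 2, 16, -0.3, 0.1, 0.2, 30, -0.5, 2, 16, -0.2, 0.2, 0.1, 30, 0, 0, 0, 0, 0, 0, 30, 0, 0, 0, 0, 0, 0]
}}

```text
t: 6.25
tool_pos: [0.5217, 0.3164, 0.2339]
orientation: [2.44, 1.974, 0.014]
force: [0.4, 0.5, -1.8]
opening: 0.0359
gripper_force: 25.0
```

```bash
python3 - <<'E'
from h import *
show();plan([(519,317.6,51.5,-12,30,5)],30)
E
```

```text
t 6.25 grasp [523.2 316.9  66.9] yaw -12.1 tilt [0.009 0.003] op 35.9 gf 24.998891637660563 F [ 0.4  0.5 -1.8]
30,0.1,-0.8,3.9,0.1,-0.1,-0
30,0.2,-0.7,3.8,0.1,-0.1,-0
30,0.1,-0.7,3.9,0.1,-0,-0
30,0.2,-0.8,3.8,0.2,-0.1,-0.1
--
```

Emit:
{"api": "drive_tool", "payload": {
  "moves": [30, 0, 0, 0, 0, 0, 0, 30, 0, 0, 0, 0, 0, 0, 30, 0, 0, 0, 0, 0, 0, 30, 0, 0, 0, 0, 0, 0]
}}

```text
t: 6.65
tool_pos: [0.5218, 0.3172, 0.2343]
orientation: [2.439, 1.974, 0.016]
force: [0.6, -0.3, -2.0]
opening: 0.0355
gripper_force: 25.0
```

```bash
python3 - <<'E'
from h import *
show();plan([(519,317.6,51.5,-12,30,5)],30)
E
```

```text
t 6.65 grasp [523.5 317.8  67.3] yaw -12.0 tilt [0.01  0.004] op 35.5 gf 24.99885919969529 F [ 0.6 -0.3 -2. ]
30,-0.1,-0.7,3.9,0.1,-0.1,-0
30,-0,-0.8,3.9,0.1,-0.1,-0
30,-0.1,-0.7,4,0.2,-0.1,-0
30,-0,-0.7,4,0.1,-0,-0
--
```

Emit:
{"api": "drive_tool", "payload": {
  "moves": [30, 0, -1, 4, 0.2, -0.1, 0, 30, 0, -1, 4, 0.2, -0.1, 0, 30, 0, -1, 4, 0.1, -0.1, 0, 30, 0, 0, 0, 0, 0, 0, 30, 0, 0, 0, 0, 0, 0, 30, 0, 0, 0, 0, 0, 0]
}}

```text
t: 7.25
tool_pos: [0.5188, 0.3177, 0.2217]
orientation: [-2.442, -1.977, 0.0]
force: [0.3, -0.1, -2.6]
opening: 0.0359
gripper_force: 25.0
```

```bash
python3 - <<'E'
from h import *
show();plan([(519,317.6,51,-12,30,2)],30)
E
```

```text
t 7.25 grasp [518.8 317.7  54.7] yaw -12.0 tilt [-0. -0.] op 35.9 gf 24.99884918681346 F [ 0.3 -0.1 -2.6]
30,-0,0.1,1.8,-0,0,-0
30,-0.1,0.1,1.9,-0,0,-0
--
```

Lower gently to contact, then release to 60 mm.

Emit:
{"api": "drive_tool", "payload": {
  "moves": [30, 0, 0, 1, 0, 0, 0, 30, 0, 0, 1, 0, 0, 0, 30, 0, 0, 1, 0, 0, 0, 30, 0, 0, 0, 0, 0, 0, 30, 0, 0, 0, 0, 0, 0]
}}

```text
t: 7.75
tool_pos: [0.519, 0.3178, 0.2205]
orientation: [2.442, 1.977, 0.001]
force: [-6.4, -3.2, 12.1]
opening: 0.0361
gripper_force: 25.0
```

```bash
python3 -c "
from h import *
show()"
```

```text
t 7.75 grasp [519.  317.9  53.5] yaw -12.0 tilt [0. 0.] op 36.1 gf 25.00083088176325 F [-6.4 -3.2 12.1]
```

Emit:
{"api": "drive_tool", "payload": {
  "moves": [60, 0, 0, 0, 0, 0, 0, 60, 0, 0, 0, 0, 0, 0, 60, 0, 0, 0, 0, 0, 0, 60, 0, 0, -10, 0, 0, 0, 60, 0, 0, -30, 0, 0, 0, 60, 0, 0, -40, 0, 0, 0, 60, 0, 0, -40, 0, 0, 0, 60, 0, 0, 0, 0, 0, 0]
}}

```text
t: 8.55
tool_pos: [0.5207, 0.3187, 0.3473]
orientation: [2.44, 1.975, 0.019]
force: [0.6, 0.5, 0.8]
opening: 0.0605
gripper_force: 0.0
```

```bash
python3 - <<'E'
from h import *
show();plan([(695,-68,170,10.8)],65,step=45)
E
```

```text
t 8.55 grasp [522.5 319.6 180.3] yaw -12.0 tilt [0.011 0.005] op 60.5 gf 0.0 F [0.6 0.5 0.8]
65,-34.2,25.1,1,0.1,-0,-2.3
65,-35.2,23.7,1,0.1,-0,-2.3
65,-36.1,22.3,0.9,0.1,-0,-2.3
65,-37,20.8,0.9,0,-0,-2.3
65,-37.8,19.3,0.9,0.1,-0.1,-2.3
65,-38.5,17.8,0.9,0,-0,-2.3
65,-39.2,16.2,0.9,0.1,-0.1,-2.3
65,-39.8,14.6,1,0.1,-0,-2.2
65,-40.3,13.1,0.9,0,-0.1,-2.3
65,-40.8,11.4,1,0.1,-0,-2.2
--
```

Emit:
{"api": "drive_tool", "payload": {
  "moves": [65, -34, 25, 1, 0, 0, -2.3, 65, -35, 24, 1, 0, 0, -2.3, 65, -36, 22, 1, 0, 0, -2.3, 65, -37, 21, 1, 0, 0, -2.3, 65, -38, 19, 1, 0, 0, -2.3, 65, -38, 18, 1, 0, 0, -2.3, 65, -39, 16, 1, 0, 0, -2.3, 65, -40, 15, 1, 0, 0, -2.2]
}}

```text
t: 9.35
tool_pos: [0.6589, 0.0074, 0.3307]
orientation: [-2.094, -2.341, -0.0]
force: [-0.4, -0.3, 0.2]
opening: 0.0652
gripper_force: 0.0
```

Emit:
{"api": "drive_tool", "payload": {
  "moves": [65, -40, 13, 1, 0, 0, -2.3, 65, -41, 11, 1, 0, 0, -2.2, 65, 0, 0, 0, 0, 0, 0, 65, 0, 0, 0, 0, 0, 0, 65, 0, 0, 0, 0, 0, 0]
}}

```text
t: 9.85
tool_pos: [0.6925, -0.0673, 0.3285]
orientation: [-2.002, -2.42, -0.0]
force: [0.6, 0.1, 0.0]
opening: 0.0649
gripper_force: 0.0
```

```bash
cat >> h.py <<'E'
def things(c,lo,hi,x0,y0,r=80,amin=150):
    X=cloud(c);m=((X[...,2]>lo)&(X[...,2]<hi)&(np.hypot(X[...,0]-x0/1e3,X[...,1]-y0/1e3)<r/1e3)).astype(np.uint8)
    nl,L,st,_=cv2.connectedComponentsWithStats(m,connectivity=4)
    for i in range(1,nl):
        if st[i,4]>amin: p=X[L==i];print(st[i],rect(p[:,:2]),np.round(np.percentile(p[:,2],[50,98]),4))
E
python3 - <<'E'
from h import *
c=robot.read_camera("wrist");np.savez("pics/w5.npz",**c)
things(c,.010,.05,697,-67);things(c,.022,.05,697,-67)
t=robot.read_camera("top");np.savez("pics/top2.npz",**t);things(t,.07,.12,500,300,100,30)
show();plan([(697.6,-66.7,22,10.8)],65)
E
```

```text
[ 269  171   52   77 3849] [699.9 -67.8  40.1  60.1  10.9] [0.0295 0.0309]
[ 269  173   52   75 3750] [699.9 -67.8  40.1  60.1  10.9] [0.0295 0.0309]
[140 211  23  15 235] [519.2 320.8  36.7  68.6 -12.6] [0.0835 0.0912]
t 9.95 grasp [692.5 -66.7 161.9] yaw 10.9 tilt [-0.  0.] op 64.4 gf 0.0 F [ 0.3 -0.3 -0.3]
65,-0.2,1.2,35,-0,-0,0
65,-0.3,1.3,35,-0,-0,0
65,-0.2,1.2,34.9,-0,-0,0
65,-0.3,1.3,35,-0,-0,0.1
--
```

Emit:
{"api": "drive_tool", "payload": {
  "moves": [65, -0.6, 1.8, 35, 0, 0, 0, 65, -0.6, 1.8, 35, 0, 0, 0, 65, -0.6, 1.8, 35, 0, 0, 0, 65, -0.7, 1.7, 25, 0, 0, 0, 65, 0, 0, 10, 0, 0, 0, 65, 0, 0, 0, 0, 0, 0, 65, 0, 0, 0, 0, 0, 0, 30, 0, 0, 0, 0, 0, 0],
  "grip_force": 20
}}

```text
t: 10.75
tool_pos: [0.7007, -0.0688, 0.19]
orientation: [2.001, 2.42, 0.001]
force: [-0.3, -0.1, 0.0]
opening: 0.0608
gripper_force: 0.0
```

Emit:
{"api": "drive_tool", "payload": {
  "moves": [30, 0, 0, 0, 0, 0, 0, 30, 0, 0, 0, 0, 0, 0, 30, 0, 0, 0, 0, 0, 0, 30, 0, 0, 0, 0, 0, 0]
}}

```text
t: 11.15
tool_pos: [0.7003, -0.0693, 0.189]
orientation: [2.003, 2.42, 0.0]
force: [-0.5, 0.3, 2.5]
opening: 0.0397
gripper_force: 20.0
```

```bash
python3 - <<'E'
from h import *
show();b=[468.5,272,np.radians(-11.97)];q=at(b,40,-66);print(q)
s=robot.read_state()
plan([(699,-67,140,10.8),(q[0],q[1],110,-12)],30)
E
```

```text
t 11.15 grasp [700.4 -69.3  22. ] yaw 10.8 tilt [ 0. -0.] op 39.7 gf 20.000284016132355 F [-0.5  0.3  2.5]
[493.9 199.1 -12. ]
30,0.8,-0.3,-39.3,0,0,-0
30,0.9,-0.3,-39.3,0,0,-0
30,0.8,-0.2,-39.4,0,0,-0
--
30,33.3,-16.9,3.3,0,0,2.5
30,32.5,-18.3,3.3,0,-0,2.5
30,31.7,-19.7,3.3,0,-0,2.5
30,30.8,-21.1,3.3,0,-0,2.5
30,29.9,-22.4,3.4,0,-0,2.6
30,28.8,-23.7,3.3,0,-0,2.5
30,27.8,-24.9,3.4,0,-0,2.6
30,26.6,-26.2,3.3,0,-0,2.5
30,25.5,-27.3,3.4,0,-0,2.6
--
```

Emit:
{"api": "drive_tool", "payload": {
  "moves": [30, 1, 0, -40, 0, 0, 0, 30, 1, 0, -40, 0, 0, 0, 30, 0, 0, -40, 0, 0, 0, 30, 33, -17, 3, 0, 0, 2.5, 30, 32, -18, 3, 0, 0, 2.5, 30, 32, -20, 3, 0, 0, 2.5, 30, 31, -21, 3, 0, 0, 2.5, 30, 30, -22, 3, 0, 0, 2.6]
}}

```text
t: 11.95
tool_pos: [0.5851, 0.0812, 0.2934]
orientation: [-2.259, -2.183, 0.0]
force: [-0.4, -0.0, -0.6]
opening: 0.0398
gripper_force: 20.0
```

Emit:
{"api": "drive_tool", "payload": {
  "moves": [30, 29, -24, 3, 0, 0, 2.5, 30, 28, -25, 3, 0, 0, 2.6, 30, 27, -26, 3, 0, 0, 2.5, 30, 25, -27, 3, 0, 0, 2.6, 30, 0, 0, 0, 0, 0, 0, 30, 0, 0, 0, 0, 0, 0, 30, 0, 0, 0, 0, 0, 0, 30, 0, 0, 0, 0, 0, 0]
}}

```text
t: 12.75
tool_pos: [0.4961, 0.198, 0.2819]
orientation: [2.443, 1.975, 0.0]
force: [-0.5, -0.2, -0.6]
opening: 0.04
gripper_force: 20.0
```

```bash
python3 - <<'E'
from h import *
c=robot.read_camera("wrist");np.savez("pics/w6.npz",**c);cv2.imwrite("pics/w6.png",c["color"][:,:,::-1])
things(c,.07,.12,519,321);b=[468.5,272,np.radians(-11.97)]
show();plan([(493.6,197.5,52,-12,30,20)],30)
E
```

```text
[ 240    0   80   74 5523] [516.6 302.6  30.5  36.8  77.5] [0.0849 0.0901]
t 12.8 grasp [496.1 197.9 114.9] yaw -12.1 tilt [ 0. -0.] op 39.6 gf 19.999882578849792 F [ 0.   0.2 -1. ]
30,-0.2,-0.6,15.7,0,-0,-0
30,-0.3,-0.6,15.7,0,-0,-0
30,-0.2,-0.6,15.7,0,-0,-0
30,-0.3,-0.5,15.8,0,-0,-0.1
--
```

View pics/w6.png

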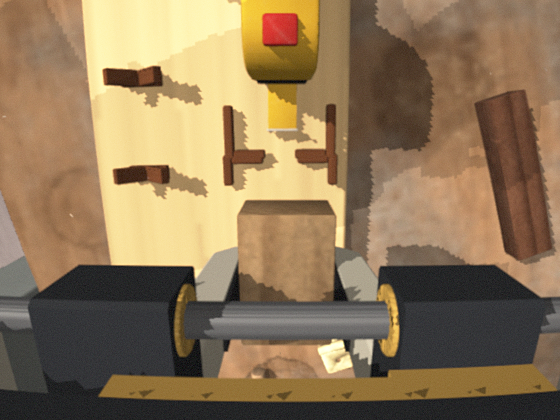

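The tape sits within 1 mm, with its tongue at (283,130) between the fences. The block is over its place, so lower it.

Emit:
{"api": "drive_tool", "payload": {
  "moves": [30, -0.2, -0.6, 17, 0, 0, 0, 30, -0.3, -0.6, 17, 0, 0, 0, 30, -0.2, -0.6, 17, 0, 0, 0, 30, -0.3, -0.6, 14, 0, 0, -0.1, 30, 0, 0, 0, 0, 0, 0, 30, 0, 0, 0, 0, 0, 0, 30, 0, 0, 0, 0, 0, 0]
}}

```text
t: 13.5
tool_pos: [0.4934, 0.1984, 0.2178]
orientation: [2.44, 1.978, 0.002]
force: [-0.5, 0.1, -0.6]
opening: 0.0396
gripper_force: 20.0
```

```bash
python3 - <<'E'
from h import *
show();plan([(493.6,197.5,44,-12,30,3)],30)
E
```

```text
t 13.5 grasp [493.7 198.5  50.8] yaw -11.9 tilt [0.002 0.   ] op 39.6 gf 19.99994605779648 F [-0.5  0.1 -0.6]
30,-0.3,0.1,2.3,0,-0,0
30,-0.3,0.1,2.2,0,-0,0
30,-0.2,0.2,2.3,0.1,-0,0.1
--
```

Lower to contact, settle and release, then rise.

Emit:
{"api": "drive_tool", "payload": {
  "moves": [30, -0.5, 0, 2.5, 0, 0, 0, 30, -0.5, 0, 2.5, 0, 0, 0, 30, 0, 0, 2, 0, 0, 0, 30, 0, 0, 0, 0, 0, 0, 30, 0, 0, 0, 0, 0, 0]
}}

```text
t: 14.0
tool_pos: [0.4928, 0.1974, 0.2108]
orientation: [2.44, 1.979, 0.001]
force: [-3.7, -2.0, 9.4]
opening: 0.0398
gripper_force: 20.0
```

Emit:
{"api": "drive_tool", "payload": {
  "moves": [58, 0, 0, 0, 0, 0, 0, 58, 0, 0, 0, 0, 0, 0, 58, 0, 0, 0, 0, 0, 0, 58, 0, 0, -10, 0, 0, 0, 58, 0, 0, -40, 0, 0, 0, 58, 0, 0, -40, 0, 0, 0, 58, -30, 10, -30, 0, 0, 0, 58, -40, 10, -10, 0, 0, 0]
}}

```text
t: 14.8
tool_pos: [0.4988, 0.1253, 0.3451]
orientation: [2.434, 1.98, 0.01]
force: [0.8, 0.3, 0.8]
opening: 0.0579
gripper_force: 0.0
```

Emit:
{"api": "drive_tool", "payload": {
  "moves": [58, 0, 0, 0, 0, 0, 0, 58, 0, 0, 0, 0, 0, 0, 58, 0, 0, 0, 0, 0, 0, 58, 0, 0, 0, 0, 0, 0]
}}

```text
t: 15.2
tool_pos: [0.4973, 0.1256, 0.339]
orientation: [-2.438, -1.979, 0.002]
force: [0.8, -0.4, -0.6]
opening: 0.0577
gripper_force: 0.0
```

```bash
python3 - <<'E'
from h import *
show();c=robot.read_camera("wrist");np.savez("pics/w7.npz",**c);cv2.imwrite("pics/w7.png",c["color"][:,:,::-1])
b=[468.5,272,np.radians(-11.97)];print(at(b,40,-66))
things(c,.042,.06,494,199,60);things(c,.07,.12,519,321)
t=robot.read_camera("top")
plan([(546,-45,150,0)],45)
E
```

```text
t 15.2 grasp [497.  125.6 172. ] yaw -11.9 tilt [-0.002  0.   ] op 57.7 gf 0.0 F [ 0.8 -0.4 -0.6]
[493.9 199.1 -12. ]
[ 232   74   57   85 4751] [493.8 198.9  40.3  59.4 -11.8] [0.0516 0.0531]
45,-31.4,16.5,4.4,-0,0,-2.4
45,-32,15.2,4.4,-0,0,-2.4
45,-32.7,13.9,4.4,-0,0,-2.4
45,-33.2,12.5,4.4,-0,0,-2.3
45,-33.7,11.1,4.4,-0.1,0,-2.4
--
```

View pics/w7.png

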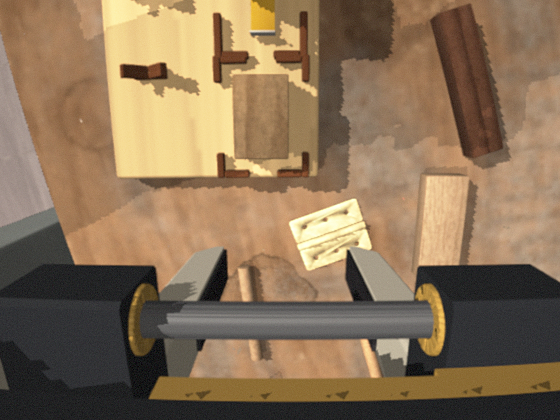

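The short block is centred in its place at (260,117), within 0.3 mm. Now the near dowel, seen at (248,310).

```bash
python3 - <<'E'
from h import *
plan([(440,27,140,-11.7)],45)
E
```

```text
45,-36.1,-12,10.7,-0,0,-0.1
45,-36,-12,10.7,-0,0,-0
45,-36.1,-12,10.7,-0.1,0,-0.1
--
```

Emit:
{"api": "drive_tool", "payload": {
  "moves": [45, -36, -12, 11, 0, 0, 0, 45, -36, -12, 11, 0, 0, 0, 45, -36, -12, 11, 0, 0, -0.1, 45, 0, 0, 0, 0, 0, 0, 45, 0, 0, 0, 0, 0, 0, 45, 0, 0, 0, 0, 0, 0, 45, 0, 0, 0, 0, 0, 0]
}}

```text
t: 16.0
tool_pos: [0.4408, 0.0274, 0.3073]
orientation: [2.437, 1.982, 0.001]
force: [-0.2, 0.5, -0.0]
opening: 0.0452
gripper_force: 0.0
```

```bash
python3 - <<'E'
from h import *
show();c=robot.read_camera("wrist");np.savez("pics/w8.npz",**c);cv2.imwrite("pics/w8.png",c["color"][:,:,::-1])
things(c,.005,.03,440,27,70)
plan([(440,27,20.5,-11.6,45,40)],45)
E
```

```text
t 16.0 grasp [441.   27.4 140.3] yaw -11.7 tilt [0.001 0.   ] op 45.2 gf 0.0 F [-0.2  0.5 -0. ]
[ 273  151   26  124 1833] [440.8  23.2  12.  100.2  -6.1] [0.0106 0.0125]
45,-0.2,-0.2,39.9,0,-0,-0
45,-0.2,-0.3,39.9,0,-0,-0.1
45,-0.1,-0.2,39.9,0,-0,-0
--
```

Emit:
{"api": "drive_tool", "payload": {
  "moves": [45, -2, 0.3, 40, 0, 0, -2.8, 45, -2.2, 0.2, 40, 0, 0, -2.8, 45, 0, 0, 30, 0, 0, 0, 45, 0, 0, 9, 0, 0, 0, 45, 0, 0, 0, 0, 0, 0, 45, 0, 0, 0, 0, 0, 0, 45, 0, 0, 0, 0, 0, 0, 6, 0, 0, 0, 0, 0, 0],
  "grip_force": 15
}}

```text
t: 16.85
tool_pos: [0.4403, 0.0225, 0.1884]
orientation: [2.338, 2.097, 0.001]
force: [-0.5, -1.1, 0.3]
opening: 0.0405
gripper_force: 0.0
```

Emit:
{"api": "drive_tool", "payload": {
  "moves": [6, 0, 0, 0, 0, 0, 0, 6, 0, 0, 0, 0, 0, 0, 6, 0, 0, 0, 0, 0, 0, 6, 0, 0, 0, 0, 0, 0, 6, 0, 0, 0, 0, 0, 0]
}}

```text
t: 17.35
tool_pos: [0.4399, 0.0223, 0.1877]
orientation: [-2.339, -2.097, 0.0]
force: [-0.5, -0.1, -0.2]
opening: 0.0115
gripper_force: 15.0
```

```bash
python3 - <<'E'
from h import *
show();b=[468.5,272,np.radians(-11.97)];q=at(b,-47,0);print(q)
plan([(440.8,23.2,120,-6.1),(q[0],q[1],105,-12)],6)
E
```

```text
t 17.35 grasp [439.8  22.3  20.7] yaw -6.2 tilt [-0.  0.] op 11.5 gf 14.999771565198898 F [-0.5 -0.1 -0.2]
[422.5 281.7 -12. ]
6,0.3,0.3,-33.1,-0,-0,-0
6,0.4,0.3,-33.1,-0,-0,-0.1
6,0.3,0.2,-33.1,-0,-0,-0
--
6,36.4,-6.5,2.1,-0,-0,0.8
6,36.4,-7,2.2,-0,-0,0.8
6,36.2,-7.6,2.1,-0,-0,0.9
6,36.1,-8.1,2.2,-0,-0,0.8
6,36,-8.6,2.1,-0,-0,0.9
6,35.9,-9.2,2.2,-0,-0,0.8
6,35.8,-9.7,2.1,-0,-0,0.9
--
```

Emit:
{"api": "drive_tool", "payload": {
  "moves": [6, 0, 0, -33, 0, 0, 0, 6, 0.5, 0.4, -33, 0, 0, -0.1, 6, 0.5, 0.4, -33, 0, 0, 0, 6, 36, -6.5, 2, 0, 0, 0.8, 6, 36, -7, 2, 0, 0, 0.8, 6, 36, -7.5, 2, 0, 0, 0.9, 6, 36, -8, 2, 0, 0, 0.8, 6, 36, -8.5, 2, 0, 0, 0.9]
}}

```text
t: 18.15
tool_pos: [0.4276, 0.2081, 0.2767]
orientation: [2.413, 2.012, 0.0]
force: [0.9, 0.2, -0.1]
opening: 0.0115
gripper_force: 15.0
```

Emit:
{"api": "drive_tool", "payload": {
  "moves": [6, 36, -9, 2, 0, 0, 0.8, 6, 35, -10, 2, 0, 0, 0.9, 6, 0, 0, 15, 0, 0, 0, 6, 0, 0, 0, 0, 0, 0, 6, 0, 0, 0, 0, 0, 0, 6, 0, 0, 0, 0, 0, 0, 6, 0, 0, 0, 0, 0, 0]
}}

```text
t: 18.85
tool_pos: [0.4229, 0.2791, 0.2583]
orientation: [2.443, 1.975, 0.001]
force: [0.3, 0.7, 0.3]
opening: 0.0113
gripper_force: 15.0
```

```bash
python3 - <<'E'
from h import *
c=robot.read_camera("wrist");np.savez("pics/w9.npz",**c);cv2.imwrite("pics/w9.png",c["color"][:,:,::-1])
board(c,170,228,468.5,272,yaw0=-12)
show();plan([(422.3,280.8,62,-12,6,15)],6)
E
```

```text
board [467.58 270.08 -11.77] res med/90 [ 5.5 60.2] 492
t 18.9 grasp [423.  279.3  91.3] yaw -12.1 tilt [0.001 0.   ] op 11.2 gf 14.999750554561615 F [ 0.2 -0.4  0.3]
6,0.7,-0.5,14.6,0,-0,-0
6,0.6,-0.4,14.7,0,-0,-0.1
--
```

View pics/w9.png

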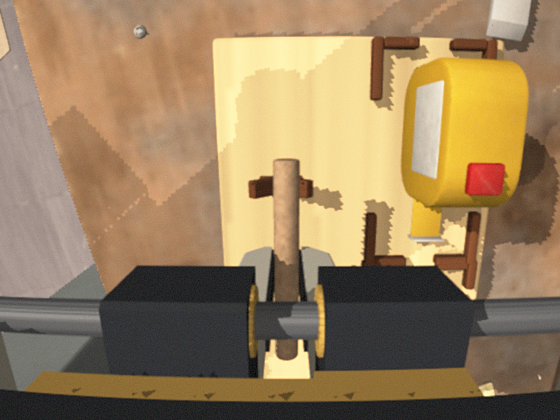

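The dowel is over the V-rest, with the far V-block at (281,187). I check the alignment numerically.

```bash
python3 - <<'E'
from h import *
b=np.array([468.5,272,np.radians(-11.97)]);a=b[2]
def loc(P): d=P[:,:2]*1000-b[:2];return np.c_[d@[np.cos(a),np.sin(a)],d@[-np.sin(a),np.cos(a)],P[:,2]*1000]
for f in("w9","w6","w4"):
    c=dict(np.load(f"pics/{f}.npz"));q=loc(cloud(c).reshape(-1,3))
    v=q[(np.abs(q[:,0]+47)<22)&(q[:,1]>-40)&(q[:,1]<45)&(q[:,2]>32)&(q[:,2]<47)]
    for s in(-1,1):
        w=v[v[:,1]*s>0]
        if len(w)>60: print(f,'V',s,len(w),np.round(np.percentile(w,[2,98],axis=0),1).tolist())
    if f=="w9":
        r=q[(np.abs(q[:,0]+47)<20)&(q[:,1]>15)&(q[:,1]<60)&(q[:,2]>70)&(q[:,2]<90)]
        print('rod',len(r),np.round(np.percentile(r,[2,98],axis=0),1).tolist())
E
```

```text
w9 V 1 703 [[-65.6, 24.2, 33.6], [-30.9, 33.8, 43.9]]
rod 1999 [[-50.7, 15.7, 76.7], [-39.4, 48.6, 83.0]]
w6 V -1 783 [[-64.1, -35.9, 32.4], [-30.3, -26.3, 43.9]]
w6 V 1 895 [[-64.8, 23.9, 32.4], [-30.7, 33.5, 43.8]]
```

Emit:
{"api": "drive_tool", "payload": {
  "moves": [6, 0.5, -1.2, 14, 0, 0, 0, 6, 0.5, -1.2, 14, 0, 0, 0, 6, 0, 0, 0, 0, 0, 0, 6, 0, 0, 0, 0, 0, 0, 6, 0, 0, 3, 0, 0, 0, 6, 0, 0, 3, 0, 0, 0, 6, 0, 0, 0, 0, 0, 0, 6, 0, 0, 0, 0, 0, 0]
}}

```text
t: 19.7
tool_pos: [0.4204, 0.2815, 0.2238]
orientation: [2.442, 1.977, 0.0]
force: [0.3, 0.2, -0.5]
opening: 0.0115
gripper_force: 15.0
```

```bash
python3 -c "
from h import *
show()"
```

```text
t 19.7 grasp [420.4 281.5  56.8] yaw -12.0 tilt [0. 0.] op 11.5 gf 14.999811351299286 F [ 0.3  0.2 -0.5]
```

Emit:
{"api": "drive_tool", "payload": {
  "moves": [6, 0, 0, 1.5, 0, 0, 0, 6, 0, 0, 1.5, 0, 0, 0, 6, 0, 0, 1, 0, 0, 0, 6, 0, 0, 0, 0, 0, 0, 6, 0, 0, 0, 0, 0, 0]
}}

```text
t: 20.2
tool_pos: [0.4205, 0.2815, 0.2201]
orientation: [2.442, 1.977, 0.001]
force: [-0.9, -0.4, 4.3]
opening: 0.0111
gripper_force: 15.0
```

Emit:
{"api": "drive_tool", "payload": {
  "moves": [30, 0, 0, 0, 0, 0, 0, 30, 0, 0, 0, 0, 0, 0, 30, 0, 0, 0, 0, 0, 0, 30, 0, 0, -10, 0, 0, 0, 30, 0, 0, -30, 0, 0, 0, 30, 0, 0, -40, 0, 0, 0, 30, 0, 0, -40, 0, 0, 0, 30, -30, 0, 0, 0, 0, 0]
}}

```text
t: 21.0
tool_pos: [0.416, 0.2543, 0.3476]
orientation: [2.438, 1.978, 0.019]
force: [0.0, -1.7, 1.0]
opening: 0.0298
gripper_force: 0.0
```

Emit:
{"api": "drive_tool", "payload": {
  "moves": [65, -30, 0, 0, 0, 0, 0, 65, -10, 0, 0, 0, 0, 0, 65, 0, 0, 0, 0, 0, 0, 65, 0, 0, 0, 0, 0, 0, 65, 0, 0, 0, 0, 0, 0]
}}

```text
t: 21.5
tool_pos: [0.4059, 0.2137, 0.3397]
orientation: [-2.441, -1.977, -0.0]
force: [-0.2, 0.5, 0.6]
opening: 0.0631
gripper_force: 0.0
```

```bash
python3 - <<'E'
from h import *
show();c=robot.read_camera("wrist");np.savez("pics/w10.npz",**c);cv2.imwrite("pics/w10.png",c["color"][:,:,::-1])
things(c,.036,.06,422.5,281.7,70);things(c,.042,.06,494,199,50);things(c,.012,.03,664,194,80)
plan([(664,194,160,6.7)],60,step=45)
E
```

```text
t 21.5 grasp [405.9 213.7 172.7] yaw -12.0 tilt [-0.  0.] op 63.1 gf 0.0 F [-0.2  0.5  0.6]
[ 262   47   49  138 3022] [421.4 282.4  35.6  99.8 -11.4] [0.0427 0.045 ]
[ 371  167   59   79 4185] [493.6 198.6  40.8  61.2 -12.3] [0.0515 0.0529]
[547 101  13  72 454] [647.6 221.7  11.7  62.   -3. ] [0.0163 0.0206]
60,5.7,42.8,2.1,-0,-0,-3.1
60,3.4,43,2.1,-0,-0,-3.1
60,1.1,43.1,2.1,-0,-0,-3.1
60,-1.3,43.1,2.1,-0,-0,-3.1
60,-3.6,43,2.1,-0,-0,-3.1
60,-5.9,42.8,2.1,-0,-0,-3.2
--
```

View pics/w10.png

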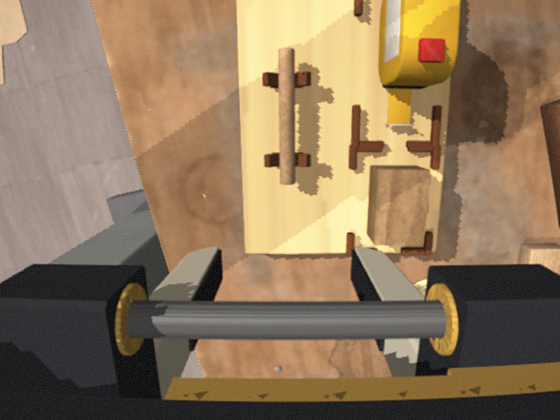

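The dowel lies in both V-blocks, from (287,50) to (287,183), with its top at 44.5 mm as it should be. The larger kit is complete. Next is the dark bar.

Emit:
{"api": "drive_tool", "payload": {
  "moves": [60, 6, 43, 2, 0, 0, -3.1, 60, 3, 43, 2, 0, 0, -3.1, 60, 1, 43, 2, 0, 0, -3.1, 60, -1, 43, 2, 0, 0, -3.1, 60, -4, 43, 2, 0, 0, -3.1, 60, -6, 43, 2, 0, 0, -3.2, 60, 0, 0, 0, 0, 0, 0, 60, 0, 0, 0, 0, 0, 0]
}}

```text
t: 22.35
tool_pos: [0.6645, 0.1931, 0.3252]
orientation: [-2.087, -2.345, 0.004]
force: [0.8, -0.3, -0.1]
opening: 0.0604
gripper_force: 0.0
```

Emit:
{"api": "drive_tool", "payload": {
  "moves": [55, 0, 0, 0, 0, 0, 0, 55, 0, 0, 0, 0, 0, 0]
}}

```text
t: 22.55
tool_pos: [0.6633, 0.1934, 0.3288]
orientation: [2.087, 2.347, 0.002]
force: [-0.1, -0.6, 0.3]
opening: 0.0556
gripper_force: 0.0
```

```bash
python3 - <<'E'
from h import *
c=robot.read_camera("wrist");np.savez("pics/w11.npz",**c);cv2.imwrite("pics/w11.png",c["color"][:,:,::-1])
things(c,.012,.03,664,194,85)
show();plan([(666,194,21.5,6.7,55)],55)
E
```

```text
[ 271  132   35  143 4872] [665.7 193.3  28.  120.2   7.4] [0.0196 0.021 ]
[230 276  37  22 377] [638.9 117.    8.5  33.4  77.4] [0.0172 0.0188]
t 22.6 grasp [663.6 193.4 162. ] yaw 6.7 tilt [0.001 0.   ] op 55.1 gf 0.0 F [-0.1  0.5  0.5]
55,0.1,0.6,35.1,0,-0,0
55,0.1,0.6,35.1,0,-0,0
55,0.1,0.7,35.2,0,-0,0
55,0,0.6,35.1,0.1,-0,0
--
```

Emit:
{"api": "drive_tool", "payload": {
  "moves": [55, 0, 0.5, 35, 0, 0, -0.2, 55, 0, 0.5, 35, 0, 0, -0.2, 55, 0, 0.5, 35, 0, 0, -0.2, 55, 0, 0.5, 25, 0, 0, -0.1, 55, 0, 0, 10.5, 0, 0, 0, 55, 0, 0, 0, 0, 0, 0, 55, 0, 0, 0, 0, 0, 0, 20, 0, 0, 0, 0, 0, 0],
  "grip_force": 20
}}

```text
t: 23.4
tool_pos: [0.6664, 0.1932, 0.1889]
orientation: [2.073, 2.359, 0.003]
force: [-0.6, -0.0, 0.2]
opening: 0.0504
gripper_force: 0.0
```

Emit:
{"api": "drive_tool", "payload": {
  "moves": [20, 0, 0, 0, 0, 0, 0, 20, 0, 0, 0, 0, 0, 0, 20, 0, 0, 0, 0, 0, 0, 20, 0, 0, 0, 0, 0, 0, 20, 0, 0, 0, 0, 0, 0]
}}

```text
t: 23.9
tool_pos: [0.6662, 0.1929, 0.1874]
orientation: [2.074, 2.36, 0.0]
force: [-1.0, 0.2, 2.2]
opening: 0.0281
gripper_force: 20.0
```

```bash
python3 - <<'E'
from h import *
show()
t=dict(np.load("pics/top2.npz"));b2=board(t,150,168,480,-280,140,7);print(at(b2,37,0))
plan([(666,193,170,7.4),(540,-420,170,7)],20,step=47)
E
```

```text
t 23.9 grasp [666.2 193.   20.4] yaw 7.4 tilt [0. 0.] op 28.1 gf 19.9984610080719 F [-1.   0.2  2.2]
board [ 477.59 -283.43    9.31] res med/90 [1.6 4. ] 102
[ 514.1 -277.4    9.3]
20,0,-0,-37.4,0,-0,-0
20,0,-0,-37.4,0,-0,-0
20,0.1,-0.1,-37.4,0,-0,-0
20,0,-0,-37.4,0,-0,-0
--
20,-42.3,-14.5,-0,0,-0,0
20,-42.3,-14.6,-0,0,-0,0
20,-42.3,-14.5,-0,0,-0,0
20,-42.3,-14.6,-0,0,-0,0
20,-42.3,-14.5,-0,0,-0,0
20,-42.3,-14.6,-0,0,-0,0
20,-42.2,-14.5,-0,0,-0,0
20,-42.3,-14.6,-0,0,-0,0.1
20,-42.3,-14.5,-0,0,-0,0
20,-42.3,-14.5,-0,0,-0,0.1
20,-42.3,-14.4,-0,0,-0,0
20,-42.3,-14.4,-0,0,-0,0.1
20,-42.3,-14.3,-0,0,-0,0
20,-42.3,-14.3,-0.1,0,-0,0.1
--
```

Emit:
{"api": "drive_tool", "payload": {
  "moves": [20, 0, 0, -40, 0, 0, 0, 20, 0, 0, -40, 0, 0, 0, 20, 0, 0, -40, 0, 0, 0, 20, 0, 0, -40, 0, 0, 0, 20, -41, -16, 0, 0, 0, 0, 20, -41, -16, 0, 0, 0, 0, 20, -41, -16, 0, 0, 0, 0, 20, -41, -16, 0, 0, 0, 0]
}}

```text
t: 24.7
tool_pos: [0.623, 0.0207, 0.3471]
orientation: [2.073, 2.36, -0.0]
force: [1.1, -0.3, -0.6]
opening: 0.0281
gripper_force: 20.0
```

Emit:
{"api": "drive_tool", "payload": {
  "moves": [20, -41, -16, 0, 0, 0, 0, 20, -41, -16, 0, 0, 0, 0, 20, -41, -16, 0, 0, 0, 0, 20, -41, -16, 0, 0, 0, 0, 20, -41, -16, 0, 0, 0, 0, 20, -41, -16, 0, 0, 0, 0, 20, -41, -16, 0, 0, 0, 0, 20, -41, -16, 0, 0, 0, 0]
}}

```text
t: 25.5
tool_pos: [0.5381, -0.3213, 0.3471]
orientation: [-2.074, -2.36, -0.0]
force: [0.9, -0.4, -0.5]
opening: 0.0279
gripper_force: 20.0
```

Emit:
{"api": "drive_tool", "payload": {
  "moves": [20, -41, -16, 0, 0, 0, 0, 20, -41, -16, 0, 0, 0, 0, 20, 0, 0, 0, 0, 0, 0, 20, 0, 0, 0, 0, 0, 0, 20, 0, 0, 0, 0, 0, 0, 20, 0, 0, 0, 0, 0, 0]
}}

```text
t: 26.1
tool_pos: [0.5182, -0.4038, 0.3471]
orientation: [-2.072, -2.361, -0.0]
force: [-0.4, 0.7, -1.3]
opening: 0.0277
gripper_force: 20.0
```

```bash
python3 - <<'E'
from h import *
show();c=robot.read_camera("wrist");np.savez("pics/w12.npz",**c)
b=board(c,150,168,480,-281,140,8)
im=c["color"][:,:,::-1].copy();cR,_=cv2.Rodrigues(c["R"])
def pj(x,y,z): 
    a=at(b,x,y);return cv2.projectPoints(np.array([[a[0],a[1],z]])/1000,cR,c["t"],c["mtx"],c["dist_coeffs"])[0].ravel().astype(int)
for (cx,cy,w,l,z) in [(0,0,150,168,22),(37,0,50,142,22),(-45,0,1,100,38)]:
    q=np.array([pj(cx+i*w/2,cy+j*l/2,z) for i,j in((-1,-1),(1,-1),(1,1),(-1,1))]);cv2.polylines(im,[q],True,(255,0,255),1)
cv2.imwrite("pics/w12.png",im);print(at(b,37,0),at(b,-45,0))
q=at(b,37,0);plan([(q[0],q[1],105,q[2])],20)
E
```

```text
t 26.1 grasp [ 518.2 -403.7  180.1] yaw 7.5 tilt [-0.  0.] op 27.7 gf 19.998188316822052 F [-0.4  0.7 -1.3]
board [ 480.27 -282.98    8.07] res med/90 [ 0.7 21.2] 197
[ 516.9 -277.8    8.1] [ 435.7 -289.3    8.1]
20,31.3,3.8,18.8,0,-0,-0.2
20,31.3,3.9,18.8,0,-0,-0.1
20,31.2,3.9,18.8,0,-0,-0.2
20,31.2,4,18.9,0,-0,-0.1
--
```

View pics/w12.png

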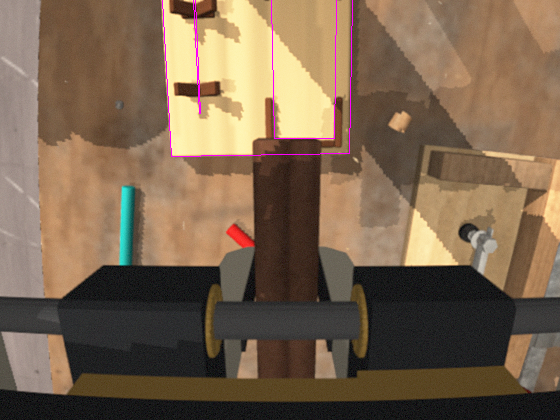

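The overlay matches the smaller board's outline, fences and V-blocks (near corner at (172,155)). Now over the bar's place.

Emit:
{"api": "drive_tool", "payload": {
  "moves": [20, 31, 4, 19, 0, 0, -0.2, 20, 31, 4, 19, 0, 0, -0.1, 20, 31, 4, 19, 0, 0, -0.2, 20, 31, 4, 19, 0, 0, -0.1, 20, 0, 0, 0, 0, 0, 0, 20, 0, 0, 0, 0, 0, 0, 20, 0, 0, 0, 0, 0, 0, 20, 0, 0, 0, 0, 0, 0]
}}

```text
t: 26.95
tool_pos: [0.5175, -0.2811, 0.2726]
orientation: [2.061, 2.368, 0.0]
force: [-0.2, -0.3, -1.3]
opening: 0.0276
gripper_force: 20.0
```

```bash
python3 - <<'E'
from h import *
show();c=robot.read_camera("wrist");np.savez("pics/w13.npz",**c);cv2.imwrite("pics/w13.png",c["color"][:,:,::-1])
b=board(c,150,168,480.3,-283,140,8)
b=np.array([480.3,-283.5,np.radians(8.07)])
q=cloud(c).reshape(-1,3)*1000;a=b[2];d=q[:,:2]-b[:2];q=np.c_[d@[np.cos(a),np.sin(a)],d@[-np.sin(a),np.cos(a)],q[:,2]]
for n,lo,hi,x,w in(('bar',95,112,37,30),('fenceL',26,31.5,10,8),('fenceR',26,31.5,64,8),('V',32,46,-45,25)):
    v=q[(q[:,2]>lo)&(q[:,2]<hi)&(abs(q[:,0]-x)<w)&(q[:,1]>0)&(q[:,1]<85)]
    if len(v)>30:print(n,len(v),np.round(np.percentile(v,[2,98],axis=0),1).tolist())
g=at(b,37,-.3);print(g);plan([(g[0],g[1],50,8.1)],20,step=15)
E
```

```text
t 26.95 grasp [ 517.8 -281.3  105.6] yaw 7.9 tilt [ 0.002 -0.001] op 27.6 gf 19.99805063009262 F [-0.2 -0.3 -1.3]
board [ 481.16 -284.51    8.26] res med/90 [ 2.  14.9] 332
bar 9831 [[15.9, 1.4, 98.1], [59.8, 56.2, 109.0]]
fenceL 815 [[4.8, 38.0, 27.1], [17.3, 76.1, 30.9]]
fenceR 725 [[57.1, 37.9, 27.2], [66.3, 75.7, 30.8]]
V 850 [[-62.8, 25.0, 32.4], [-28.6, 34.2, 43.9]]
[ 517.  -278.6    8.1]
20,0.6,-0,13.8,0,0,-0
20,0.7,-0,13.9,0,0,-0.1
20,0.6,-0.1,13.8,0,0,-0
20,0.7,-0,13.9,0.1,0.1,-0.1
--
```

View pics/w13.png

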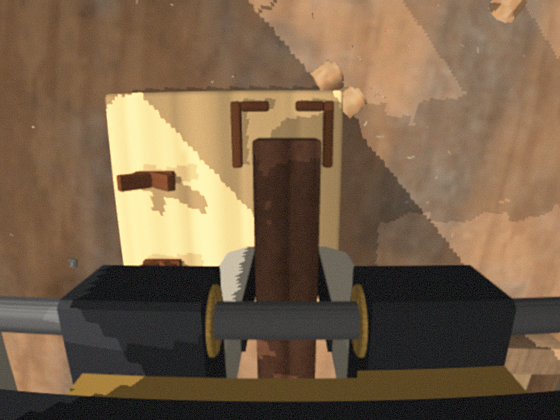

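Emit:
{"api": "drive_tool", "payload": {
  "moves": [20, 0.6, 0, 14, 0, 0, -0.1, 20, 0.7, 0, 14, 0, 0, -0.1, 20, 0.6, 0, 14, 0, 0, 0, 20, 0.7, 0, 14, 0.1, 0.1, 0, 20, 0, 0, 0, 0, 0, 0, 20, 0, 0, 0, 0, 0, 0, 20, 0, 0, 0, 0, 0, 0]
}}

```text
t: 27.7
tool_pos: [0.517, -0.2777, 0.2158]
orientation: [-2.056, -2.373, 0.0]
force: [0.4, 0.4, -0.9]
opening: 0.0275
gripper_force: 20.0
```

```bash
python3 - <<'E'
from h import *
show();plan([(517,-278.6,42.5,8.1)],20,step=3)
E
```

```text
t 27.7 grasp [ 516.8 -277.5   48.8] yaw 8.2 tilt [-0.001  0.001] op 27.5 gf 19.998141825199127 F [ 0.4  0.4 -0.9]
20,-0.3,-0,2.1,-0,-0,0
20,-0.3,-0.1,2.1,-0,-0,0
20,-0.3,-0,2.1,-0.1,-0.1,0.1
--
```

Emit:
{"api": "drive_tool", "payload": {
  "moves": [20, -0.4, 0, 2.2, 0, 0, 0, 20, -0.4, 0, 2.2, 0, 0, 0, 20, -0.3, 0, 2, 0, 0, 0.1, 20, 0, 0, 0.5, 0, 0, 0, 20, 0, 0, 0, 0, 0, 0, 20, 0, 0, 0, 0, 0, 0]
}}

```text
t: 28.3
tool_pos: [0.517, -0.2787, 0.2093]
orientation: [-2.058, -2.371, 0.0]
force: [-3.3, 1.4, 6.7]
opening: 0.0278
gripper_force: 20.0
```

Emit:
{"api": "drive_tool", "payload": {
  "moves": [48, 0, 0, 0, 0, 0, 0, 48, 0, 0, 0, 0, 0, 0, 48, 0, 0, 0, 0, 0, 0, 48, 0, 0, -10, 0, 0, 0, 48, 0, 0, -40, 0, 0, 0, 48, 0, 0, -40, 0, 0, 0, 48, -30, -10, -30, 0, 0, 0, 48, -40, -10, -10, 0, 0, 0]
}}

```text
t: 29.1
tool_pos: [0.5085, -0.3509, 0.344]
orientation: [2.053, 2.372, 0.001]
force: [1.1, -0.7, 0.6]
opening: 0.0481
gripper_force: 0.0
```

Emit:
{"api": "drive_tool", "payload": {
  "moves": [45, 0, 0, 0, 0, 0, 0, 45, 0, 0, 0, 0, 0, 0, 45, 0, 0, 0, 0, 0, 0, 45, 0, 0, 0, 0, 0, 0]
}}

```text
t: 29.5
tool_pos: [0.5072, -0.3497, 0.3372]
orientation: [-2.055, -2.37, -0.0]
force: [-0.4, -0.4, -0.1]
opening: 0.0449
gripper_force: 0.0
```

```bash
python3 - <<'E'
from h import *
show();c=robot.read_camera("wrist");np.savez("pics/w14.npz",**c);cv2.imwrite("pics/w14.png",c["color"][:,:,::-1])
board(c,150,168,480.3,-283.5,140,8)
things(c,.035,.06,517,-278,75)
plan([(548,-41,140,2.3)],45)
E
```

```text
t 29.5 grasp [ 506.6 -349.2  170.2] yaw 8.1 tilt [-0.003  0.003] op 44.9 gf 0.0 F [-0.4 -0.4 -0.1]
board [ 480.47 -283.02    8.13] res med/90 [ 1.8 32.4] 409
[ 295   36   40  164 6109] [ 517.5 -278.2   28.3  119.5    8.4] [0.0416 0.0431]
45,37.5,10.5,3.9,-0,-0,0.7
45,37.6,10.1,3.9,-0,-0,0.7
45,37.7,9.6,3.9,-0,-0,0.7
45,37.8,9.1,3.9,-0,-0,0.7
45,37.9,8.7,3.9,-0,-0,0.8
45,38.1,8.2,3.8,-0.1,-0.1,0.7
45,38.2,7.7,3.8,-0,-0,0.8
45,38.2,7.1,3.8,-0.1,-0.1,0.7
--
```

The bar is placed within 0.5 mm and lies flat, with its top at 42 mm. Now the last dowel.

Emit:
{"api": "drive_tool", "payload": {
  "moves": [45, 38, 10, 4, 0, 0, 0.7, 45, 38, 10, 4, 0, 0, 0.7, 45, 38, 10, 4, 0, 0, 0.7, 45, 38, 9, 4, 0, 0, 0.7, 45, 38, 9, 4, 0, 0, 0.8, 45, 38, 8, 4, 0, 0, 0.7, 45, 38, 8, 4, 0, 0, 0.8, 45, 38, 7, 4, 0, 0, 0.7]
}}

```text
t: 30.35
tool_pos: [0.5478, -0.0389, 0.3062]
orientation: [-2.174, -2.264, 0.001]
force: [-0.9, -0.3, -0.1]
opening: 0.0451
gripper_force: 0.0
```

Emit:
{"api": "drive_tool", "payload": {
  "moves": [45, 0, 0, 0, 0, 0, 0, 45, 0, 0, 0, 0, 0, 0, 45, 0, 0, 0, 0, 0, 0, 45, 0, 0, 0, 0, 0, 0]
}}

```text
t: 30.75
tool_pos: [0.548, -0.0423, 0.3067]
orientation: [-2.177, -2.262, 0.001]
force: [-0.1, -0.6, 0.3]
opening: 0.0452
gripper_force: 0.0
```

```bash
python3 - <<'E'
from h import *
c=robot.read_camera("wrist");np.savez("pics/w15.npz",**c);cv2.imwrite("pics/w15.png",c["color"][:,:,::-1])
things(c,.005,.03,547,-41,70)
show()
E
```

```text
[ 274  147   22  125 1857] [547.4 -43.4  12.  100.3   5.5] [0.0106 0.0125]
t 30.8 grasp [547.8 -42.1 139.7] yaw 2.2 tilt [-0.002  0.001] op 45.3 gf 0.0 F [ 0.  -0.4 -0.6]
```

Emit:
{"api": "drive_tool", "payload": {
  "moves": [45, -0.7, -0.3, 40, 0, 0, -1.6, 45, -0.6, -0.3, 40, 0, 0, -1.7, 45, 0, 0, 30, 0, 0, 0, 45, 0, 0, 9, 0, 0, 0, 45, 0, 0, 0, 0, 0, 0, 45, 0, 0, 0, 0, 0, 0, 45, 0, 0, 0, 0, 0, 0, 6, 0, 0, 0, 0, 0, 0],
  "grip_force": 15
}}

```text
t: 31.6
tool_pos: [0.5476, -0.0428, 0.1882]
orientation: [-2.11, -2.325, -0.0]
force: [-0.2, 0.6, -0.8]
opening: 0.0403
gripper_force: 0.0
```

Emit:
{"api": "drive_tool", "payload": {
  "moves": [6, 0, 0, 0, 0, 0, 0, 6, 0, 0, 0, 0, 0, 0, 6, 0, 0, 0, 0, 0, 0, 6, 0, 0, 0, 0, 0, 0, 6, 0, 0, 0, 0, 0, 0]
}}

```text
t: 32.1
tool_pos: [0.5473, -0.0424, 0.1876]
orientation: [-2.109, -2.325, 0.0]
force: [0.1, 0.5, 1.1]
opening: 0.0114
gripper_force: 15.0
```

```bash
python3 - <<'E'
from h import *
show();b=np.array([480.3,-283.5,np.radians(8.1)]);q=at(b,-45.6,0);print(q)
plan([(547,-43.4,130,5.5),(q[0],q[1],92,8.1)],6)
E
```

```text
t 32.1 grasp [547.  -42.1  20.6] yaw 5.6 tilt [-0.002  0.002] op 11.4 gf 14.999957531690598 F [0.1 0.5 1.1]
[ 435.2 -289.9    8.1]
6,-0.3,-0.2,-36.5,-0,-0,0
6,-0.2,-0.2,-36.5,-0.1,-0,0
6,-0.3,-0.2,-36.4,-0,-0.1,0.1
--
6,-33.5,-19.3,5.4,-0,-0,-0.4
6,-33.4,-19.5,5.4,-0,-0,-0.4
6,-33.3,-19.7,5.4,-0,-0,-0.4
6,-33.1,-20,5.5,-0,-0,-0.4
6,-33,-20.2,5.4,-0,-0,-0.3
6,-32.9,-20.3,5.5,-0,-0,-0.4
6,-32.7,-20.6,5.4,-0,-0,-0.3
--
```

Emit:
{"api": "drive_tool", "payload": {
  "moves": [6, 0, 0, -36, 0, 0, 0, 6, 0, 0, -36, 0, 0, 0, 6, 0, 0, -36, -0.1, -0.1, 0, 6, -33, -19, 5, 0, 0, -0.4, 6, -33, -20, 5, 0, 0, -0.4, 6, -33, -20, 5, 0, 0, -0.4, 6, -33, -20, 5, 0, 0, -0.4, 6, -33, -20, 5, 0, 0, -0.3]
}}

```text
t: 32.9
tool_pos: [0.4667, -0.2187, 0.2706]
orientation: [2.071, 2.362, -0.0]
force: [0.0, -0.4, -0.1]
opening: 0.0115
gripper_force: 15.0
```

Emit:
{"api": "drive_tool", "payload": {
  "moves": [6, -33, -20, 6, 0, 0, -0.4, 6, -33, -21, 6, 0, 0, -0.3, 6, 0, 0, 0, 0, 0, 0, 6, 0, 0, 0, 0, 0, 0, 6, 0, 0, 0, 0, 0, 0, 6, 0, 0, 0, 0, 0, 0]
}}

```text
t: 33.5
tool_pos: [0.4363, -0.2874, 0.2588]
orientation: [2.055, 2.376, 0.0]
force: [0.5, -0.8, 0.1]
opening: 0.0112
gripper_force: 15.0
```

```bash
python3 - <<'E'
from h import *
show();c=robot.read_camera("wrist");np.savez("pics/w16.npz",**c);cv2.imwrite("pics/w16.png",c["color"][:,:,::-1])
b=np.array([480.3,-283.5,np.radians(8.07)])
q=cloud(c).reshape(-1,3)*1000;a=b[2];d=q[:,:2]-b[:2];q=np.c_[d@[np.cos(a),np.sin(a)],d@[-np.sin(a),np.cos(a)],q[:,2]]
for n,lo,hi,x,w in(('rod',72,90,-45,14),('V',32,46,-45,25)):
    v=q[(q[:,2]>lo)&(q[:,2]<hi)&(abs(q[:,0]-x)<w)&(q[:,1]>12)&(q[:,1]<65)]
    if len(v)>30:print(n,len(v),np.round(np.percentile(v,[2,98],axis=0),1).tolist())
plan([(435,-288.6,62,8.1)],6,step=15)
E
```

```text
t 33.5 grasp [ 436.4 -287.4   91.8] yaw 8.3 tilt [0. 0.] op 11.2 gf 14.999974519014359 F [ 0.5 -0.8  0.1]
rod 2243 [[-49.2, 12.8, 77.8], [-37.9, 50.7, 83.6]]
V 704 [[-63.6, 24.8, 34.3], [-28.8, 34.4, 43.9]]
6,-0.5,-0.8,14.9,0,0,0.1
6,-0.5,-0.7,14.9,0,0,0.1
--
```

View pics/w16.png

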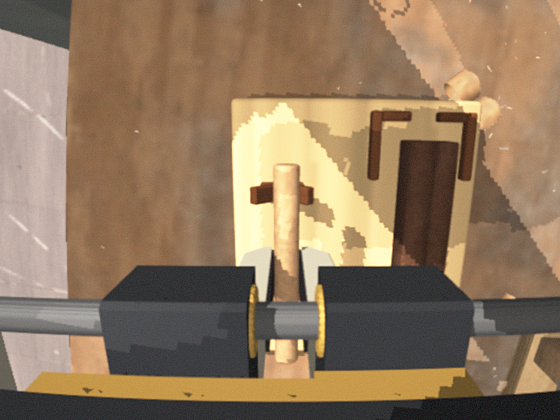

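The rod is above the V-rest (V-block at (281,192)) and 2.5 mm too far in +x, so I correct that and lower.

Emit:
{"api": "drive_tool", "payload": {
  "moves": [6, -0.5, -1.2, 14, 0, 0, 0.1, 6, -0.5, -1.2, 14, 0, 0, 0.1, 6, 0, 0, 0, 0, 0, 0, 6, 0, 0, 0, 0, 0, 0, 6, 0, 0, 3, 0, 0, 0, 6, 0, 0, 3, 0, 0, 0, 6, 0, 0, 0, 0, 0, 0, 6, 0, 0, 0, 0, 0, 0]
}}

```text
t: 34.35
tool_pos: [0.4335, -0.2898, 0.2247]
orientation: [2.061, 2.371, -0.0]
force: [-0.5, -0.0, 0.7]
opening: 0.0117
gripper_force: 15.0
```

```bash
python3 -c "
from h import *
show()"
```

```text
t 34.35 grasp [ 433.5 -289.9   57.7] yaw 8.0 tilt [ 0. -0.] op 11.7 gf 14.999844878911972 F [-0.5 -0.   0.7]
```

Emit:
{"api": "drive_tool", "payload": {
  "moves": [6, 0.5, 0, 1.5, 0, 0, 0, 6, 0.5, 0, 1.5, 0, 0, 0, 6, 0, 0, 1.5, 0, 0, 0, 6, 0, 0, 0, 0, 0, 0, 6, 0, 0, 0, 0, 0, 0]
}}

```text
t: 34.85
tool_pos: [0.4335, -0.2888, 0.2203]
orientation: [2.061, 2.37, 0.0]
force: [2.0, -0.1, 0.7]
opening: 0.0112
gripper_force: 15.0
```

Emit:
{"api": "drive_tool", "payload": {
  "moves": [30, 0, 0, 0, 0, 0, 0, 30, 0, 0, 0, 0, 0, 0, 30, 0, 0, 0, 0, 0, 0, 30, 0, 0, -10, 0, 0, 0, 30, 0, 0, -30, 0, 0, 0, 30, 0, 0, -40, 0, 0, 0, 30, 0, 0, -40, 0, 0, 0, 30, -30, 0, 0, 0, 0, 0]
}}

```text
t: 35.65
tool_pos: [0.4392, -0.3181, 0.3484]
orientation: [2.052, 2.365, 0.001]
force: [1.2, -1.3, 0.4]
opening: 0.0301
gripper_force: 0.0
```

Emit:
{"api": "drive_tool", "payload": {
  "moves": [65, -30, 0, -10, 0, 0, 0, 65, -30, 0, -20, 0, 0, 0, 65, -20, 0, 0, 0, 0, 0, 65, 0, 0, 0, 0, 0, 0, 65, 0, 0, 0, 0, 0, 0, 65, 0, 0, 0, 0, 0, 0]
}}

```text
t: 36.25
tool_pos: [0.4485, -0.3968, 0.3698]
orientation: [-2.06, -2.37, -0.0]
force: [-0.7, 0.5, 0.6]
opening: 0.0649
gripper_force: 0.0
```

```bash
python3 - <<'E'
from h import *
show();c=robot.read_camera("wrist");t=robot.read_camera("top");np.savez("pics/top3.npz",**t)
b=np.array([480.3,-283.5,np.radians(8.07)]);print(at(b,-45,0),at(b,37,0))
things(c,.036,.06,435.7,-289.8,70);things(c,.035,.06,517,-278,75)
things(t,.009,.03,626.4,75.6,60,100)
cv2.imwrite("pics/end.png",np.hstack([c["color"],t["color"]])[:,:,::-1][:, :])
cv2.imwrite("pics/end.png",cv2.resize(np.vstack([c["color"][:230],t["color"][140:290]])[:,:,::-1],(800,543)))
E
```

```text
t 36.25 grasp [ 448.4 -396.7  202.8] yaw 8.0 tilt [-0.001  0.001] op 64.9 gf 0.0 F [-0.7  0.5  0.6]
[ 435.7 -289.8    8.1] [ 516.9 -278.3    8.1]
[ 265    6   45  128 2549] [ 434.8 -289.7   35.8   98.9    8.2] [0.0427 0.0451]
[ 368    0   42  147 5166] [ 517.4 -279.6   29.3  117.3    7.9] [0.0417 0.0432]
[216 182  29  17 314] [626.3  75.9  38.   95.1 -12.4] [0.0171 0.0235]
```

View pics/end.png

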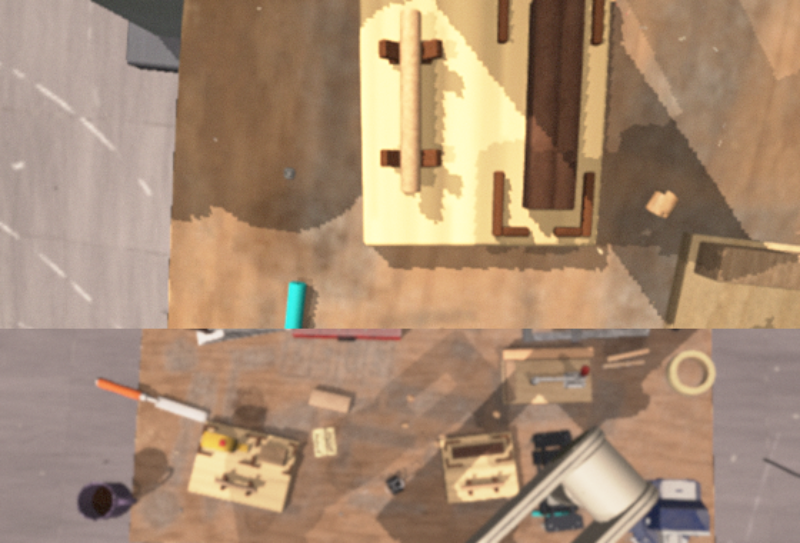

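The last dowel is seated in its V-rest (410,100) and the bar is centred at (552,100). Both kits are complete and the flat block is unmoved. Hand in.

```bash
python3 -c "
from h import *
print(robot.close_job())"
```

```text
the job is handed in; nothing more can be done
None
```

Both repair kits are made up and the job is handed in at about 36 s: on the last checks all five parts measured within about 2 mm of their places, and the flat pale block had not moved.

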